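# Refit the cover plate of the air filter unit

## Task

The grey cover plate stands on edge in the white stand; put it back on the white air filter unit. Take it out, lay it flat on the bare bench with the handle up and let go of it, then take it by the handle, tilt it to hook its plain end under the unit's raised lip, and lower the handle end until the plate lies flat in its seat; let go. Do not knock over or shift the small bottle, canister and card box around.

Things in the scene. Friction and masses are not known exactly. Their poses are not given: they have to be found in the camera images.
- cover_plate: loose grey plastic plate, 0.1-0.17 kg, 110 (its x) x 90 (y) x 8 mm. Origin: centre of the underside; z points out of the handle face. Plain end at x=-55 mm, handle end at x=+55. At the start it stands on its handle end in the stand, plain end up (x points down), z along the stand's +x, up to 4 degrees off upright; top edge about 118 mm above the bench, the upper 60 mm free of the stand
- tongue (a point): middle of the plate's plain end, the one that goes under the lip: plate frame (-55, 0, 4) mm; axes as the plate's
- handle (a point): middle of the top of the plate's handle: plate frame (27, 0, 40) mm; axes as the plate's. The handle is a solid straight bar, 50 mm long along the plate's y, 10 mm thick along its x, standing 32 mm above the handle face
- stand: fixed white storage stand, 86 mm deep, 122 mm wide, 58 mm high, left or right of the middle of the bench (the filter unit is on the other side). Origin on the bench under the middle of its slot; z up, +x away from the robot, turned up to 0.35 rad. A full-width wall on the slot's -x side; on its +x side two narrow walls at the ends, 78 mm apart, leave a gap for the handle
- slot (a point): middle of the slot's floor, 8 mm above the bench, axes as the stand's. The slot is 11 mm wide (x), 103 mm long (y) and 50 mm deep: lift the plate straight up by more than 52 mm to free it
- filter_unit: fixed white case, 136 (x) x 118 mm (y), rim 40 mm above the bench, a filter inside. Origin: centre of its underside on the bench; z up, +x away from the robot, turned up to 0.35 rad. In its top an open recess, 116 (x) x 98 mm (y), centred, with a ledge all round 30 mm above the bench on which the plate lies, its x and y along the unit's
- seat (a point): centre of the seat at ledge height: unit frame (0, 0, 30) mm, axes as the unit's. The seated plate's origin is here, with 3 mm of play either way along x and 4 mm along y
- lip_edge (a point): middle of the lip's free lower edge: unit frame (-40, 0, 44) mm, axes as the unit's. The fixed lip, on the side nearest the robot, covers x=-58 to -40 mm of the recess, underside 14 mm above the ledge, top 50 mm above the bench. The open recess (98 mm) is shorter than the plate: its plain end must go at least 12 mm under the lip, tilted some 10-20 degrees, handle end higher
- dropper_bottle: bystander: small amber dropper bottle, 37 mm round, 105 mm high, loose, upright; origin: centre of its underside
- canister: bystander: white canister with dark blue cap, 37 mm round, 48 mm high, loose, upright; origin: centre of its underside
- glass_box: bystander: card box 32x32x22 mm, loose; origin: centre of its underside. It stands at the left (y above 0.31 m), bottle and canister in the middle at the back (x above 0.68 m); before those two, between stand and unit, the bench is bare (x 0.36 to 0.67 m, y -0.09 to 0.09 m)
Not all that is in view belongs to the job. Leave any pink or turquoise look-alike of the cover_plate alone.

How it is judged:
On the way, in this order (a step that is already met when the one before it is completed fails the run):
1. the plate lies flat on the bench, handle up, and is let go (angle between cover_plate's own z axis and vertical below 0.08 rad and height (world z) of cover_plate below 0.006 m and contact force between the fingers and cover_plate below 0.05 N), for 0.2 s.
2. the plain end is at least 5 mm under the lip while the plate is still tilted, handle end higher (x of tongue in the frame of lip_edge below -0.005 m and z of tongue in the frame of lip_edge between -0.016 and 0 m and y of tongue in the frame of lip_edge between -0.008 and 0.008 m and angle between cover_plate's own z axis and vertical between 0.06 and 0.8 rad and z of handle in the frame of lip_edge above 0.028 m), for 0.05 s.
At the end, for the whole second after the job is handed in: The plate lies in the unit's seat: its origin within 5 mm along x, 6 mm along y and 3 mm in height of the seat's centre, level within 0.04 rad, its plain end at least 8 mm under the lip, at rest and released (x of cover_plate in the frame of seat between -0.005 and 0.005 m and y of cover_plate in the frame of seat between -0.006 and 0.006 m and z of cover_plate in the frame of seat between -0.003 and 0.003 m and angle between cover_plate's own z axis and vertical below 0.04 rad and x of tongue in the frame of lip_edge below -0.008 m and linear speed of cover_plate below 0.01 m/s and contact force between the fingers and cover_plate below 0.05 N); the robot touches nothing.
It fails at once if the bottle, canister or box is shifted by more than 30 mm (distance of any of dropper_bottle, canister, glass_box from where it was at the start of the episode above 0.03 m).
It also fails if it takes over 64 s, if anything falls off the work surface, if the arm or the gripper's body presses on something with over 40 N, if the wrist force passes 120 N, or if a joint passes its speed limit or range.

## Robot

A 7-joint arm with a two-finger parallel gripper is mounted at the origin on a cart in front of the work surface, level with it; the furniture and walls round the work are solid. World frame = base frame: x ahead of the robot, y to its left, z up, the work surface at z = 0. Lengths are in m, angles in rad, forces in N, time in s.
With the tool pointing down it reaches from about 0.4 to 0.9 m from the base axis. Payload 5.5 kg.
Tool frame: the origin (TCP) lies on the centre line of the jaws, within the pads' length; the fingertips stand ahead of it and the grasp point (between the pads) is the TCP (arm.finger_overhang is the z of the fingertips in the tool frame, in m); z points along the fingers, y is the line along which they close (so a half turn about z gives the same grasp; the last joint's range is limited). The gripper opens to 85 mm and grips with 20 to 120 N. Pads are 22 mm wide; open, the fingers measure 114 mm over their backs; the gripper's body (76 mm by 85 mm) begins 54 mm behind the grasp point. The pads swing forward as they close: fully open they stand 13 mm farther back than shut.
Start: joints at [-1.056, 0.501, -0.427, 1.55, 0.221, 1.138, -0.21], TCP at [0.162, 0.63, 0.25] pointing down, gripper open.
Joint ranges: [-2.88, 2.88], [-0.31, 2.03], [-1.54, 1.56], [0.2, 2.42], [-1.41, 4.55], [0.19, 2.02], [-2.57, 2.57]. Speed limits (rad/s): [2.57, 2.57, 3.14, 3.14, 3.14, 3.14, 3.14].

## Interface

Orientations are given as a unit quaternion [x, y, z, w].
In Python, from rig import arm gives the robot as it stands.
- The arm moves only by the tool servo_tool, never from a script. Its arguments are lists of equal length, an entry for each row: "slide": the shift along the tool's x, y, z scaled (see below), a list of three; "spin": the turn about the tool's z scaled (see below). In form: {"slide": [[tx, ty, tz], ...], "spin": [spin, ...]}. A call has 1 to 20 rows; each row shifts and turns the commanded pose from where the row before left it, along the tool's axes as they then stand; what a row does not reach is not made up. The controller multiplies each number of a shift by 1 m and each number of a turn by 0.5 rad. A row lasts 1/8 s, in which the tool goes at most 62.5 mm and 10.7 degrees, less where a joint would pass 70% of its speed; a pose out of reach is approached as far as the arm can. A call with a number of a shift or a turn outside -1 to 1 is refused whole. A call with a gripper value outside its range is refused whole. "grip" is the closure, from 0 (fully open) to 1 (shut), set as the call begins (left out, the last holds). The fingers move at their own pace and stop on an object; the grip force is fixed at half the most. Time passes only in rows, so rows that do not move let the fingers close. It gives the time, the measured TCP pose, the force, the opening and the grip force at its end, in the units of the state.
- arm.read_state(): the state, without advancing time (a new reading comes with each control period).
- arm.camera(name): name is "scene" or "top" or "wrist"; returns the picture (384x512x3 uint8, red, green, blue); there is no depth.
- arm.camera_info(name): a dict with "fovy" (degrees; the focal length in pixels is half the picture's height over the tangent of half this angle, whatever the lens; pixels are square), "cx", "cy" (the principal point, pixels), "R" (3x3) and "t" (3): a world point X has camera coordinates R X + t. Camera axes: x right, y down, z forward; pixel columns grow to the right and rows downward; lengths in m; the calibration is good to about 2 mm. A picture is of the moment at which its call begins: read the wrist's pose just before it. camera_info takes no time and is no camera call; for the wrist camera it gives the pose at the moment of the call.
- arm.sign_off(): hands the job in; it is judged then, once.
The state is a dict: "clock": time; "joint_positions": joint angles; "qd": joint speeds; "tau": joint torques, N m; "tool_pos": TCP position; "tool_rot": TCP orientation; "ft_force": force on the tool from outside, world axes, zero at the start; "moment": the same for the moment, N m; "finger_gap": finger opening in m; "finger_force": force on a finger pad.
Only numpy, scipy, OpenCV 4.12 (cv2) and the standard library are available. Lean on these libraries where they do the work, as an engineer would, in place of code of your own. Each camera call takes 0.05 s, during which the arm holds its last target. There are 200 camera calls.

## Working session

There is one attempt and no reset: what is moved stays moved. The work goes in short steps, Python scripts to look and compute and a tool call to move; the robot and the scene stay as the last step left them, time stands still between calls to the robot, and variables do not carry over. Pictures are saved under pics/ and viewed, at most 10 in all, crops included, and the job is handed in when it is done.

Besides the shell and the picture viewer there is one more tool, called after "Emit:" by a JSON object that holds its "fn" and its "kwargs". servo_tool: Moves the arm, as the interface text tells. Its arguments: {"type":"object","properties":{"slide":{"type":"array","items":{"type":"array","items":{"type":"number","minimum":-1,"maximum":1}}},"spin":{"type":"array","items":{"type":"number","minimum":-1,"maximum":1}},"grip":{"type":"number"}},"required":["slide","spin"]}

```bash
ls; mkdir -p pics
python3 - <<'E'
from rig import arm
import cv2,numpy as np
s=arm.read_state();print(s)
print(arm.finger_overhang)
a=arm.camera("scene");b=arm.camera("top")
cv2.imwrite("pics/scene0.png",a[:,:,::-1]);cv2.imwrite("pics/top0.png",b[:,:,::-1])
for n in("scene","top","wrist"):print(n,arm.camera_info(n))
E
```

```text
pics
{'clock': 0.0, 'joint_positions': array([-1.05582772,  0.50187787, -0.42680152,  1.5514529 ,  0.22080369,
        1.13831507, -0.21031679]), 'qd': array([-0.00052487, -0.00069172, -0.0008961 , -0.00117823, -0.00018252,
       -0.00024762, -0.00069606]), 'tau': array([ 1.65110737e-05, -5.69511044e+01, -5.81632733e+00, -2.80934626e+01,
        1.05541555e-02,  1.18361859e-02,  4.21185092e-06]), 'tool_pos': array([0.16179949, 0.62885235, 0.24924021]), 'tool_rot': array([ 1.25527595e-01,  9.92089628e-01, -9.83463898e-04, -1.60692771e-04]), 'ft_force': array([0.00204151, 0.69209164, 0.60635643]), 'moment': array([ 0.03353908, -0.03599818,  0.0157767 ]), 'finger_force': 0.0, 'finger_gap': 0.0855155695832251}
0.019
scene {'fovy': 43.06406285261007, 'cx': 254.43640967086878, 'cy': 199.49263516191647, 'R': array([[ 0.87156662, -0.48986121,  0.0201897 ],
       [-0.20758705, -0.40602166, -0.88997417],
       [ 0.44416128,  0.77148066, -0.45556377]]), 't': array([-0.53623392,  0.14766964,  1.48263915])}
top {'fovy': 50.97434418409664, 'cx': 259.3472310076653, 'cy': 191.97663743765327, 'R': array([[-0.06083728, -0.99814534, -0.00216875],
       [-0.9766065 ,  0.05997317, -0.20650174],
       [ 0.20624882, -0.01044499, -0.97844383]]), 't': array([-0.09163283,  0.5802983 ,  1.4206375 ])}
wrist {'fovy': 71.79655493098662, 'cx': 254.81467870868198, 'cy': 192.1732986408287, 'R': array([[ 2.48924745e-01,  9.68522424e-01, -8.86245554e-04],
       [ 9.22885274e-01, -2.36917536e-01,  3.03566884e-01],
       [ 2.93801367e-01, -7.63832121e-02, -9.52809720e-01]]), 't': array([-0.65023712, -0.03889003,  0.3790413 ])}
```

View pics/scene0.png

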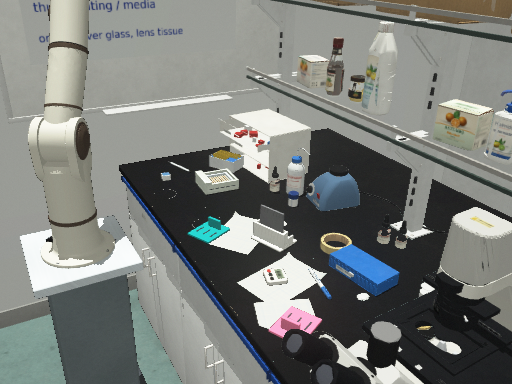

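View pics/top0.png

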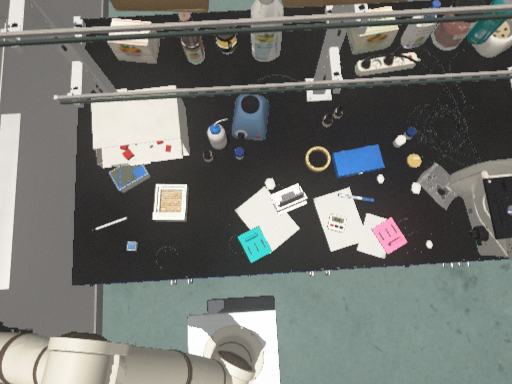

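The top view shows the unit near (170,202), left of the stand near (289,197). The bottle is near (208,155), the canister near (239,153), the card box near (131,246), and a turquoise decoy near (255,244).

```bash
cat > h.py <<'E'
import numpy as np,cv2
from scipy.spatial.transform import Rotation as Ro
def K(i):
    f=192/np.tan(np.radians(i["fovy"]/2));return f
def cast(i,uv,z):
    uv=np.atleast_2d(uv).astype(float);f=K(i)
    d=np.c_[(uv[:,0]-i["cx"])/f,(uv[:,1]-i["cy"])/f,np.ones(len(uv))]@i["R"]
    c=-i["R"].T@i["t"];return c+d*((z-c[2])/d[:,2])[:,None]
def proj(i,X):
    p=np.atleast_2d(X)@i["R"].T+i["t"];return p[:,:2]/p[:,2:]*K(i)+[i["cx"],i["cy"]]
E
python3 - <<'E'
from h import *
from rig import arm
i=arm.camera_info("top");np.set_printoptions(precision=4,suppress=True)
for n,p,z in(("unit",(170,202),.04),("stand",(289,197),.058),("bottlebase",(208,160),0),("canister",(239,153),.048),("box",(131,246),.02),("shelfbar edge",(300,82),.4),("turq",(255,244),.0)):print(n,cast(i,p,z))
b=cv2.imread("pics/top0.png");m=(b.min(2)>130).astype(np.uint8)
for c in cv2.findContours(m,cv2.RETR_EXTERNAL,2)[0]:
    x,y,w,h=cv2.boundingRect(c)
    if 140<x+w/2<320 and 170<y+h/2<225 and w>15: 
        r=cv2.minAreaRect(c);q=cv2.boxPoints(r)
        for z in(.04,.058): 
            P=cast(i,q,z);print(r,z,P[:,:2].tolist(),P.mean(0))
s=arm.read_state();w=arm.camera_info("wrist");R=Ro.from_quat(s["tool_rot"]).as_matrix()
print("cam in tool",R.T@(-w["R"].T@w["t"]-s["tool_pos"]));print("Rct",w["R"]@R)
E
```

```text
unit [[0.5603 0.2062 0.04  ]]
stand [[ 0.5486 -0.2345  0.058 ]]
bottlebase [[0.7258 0.0644 0.    ]]
canister [[ 0.7315 -0.0593  0.048 ]]
box [[0.4084 0.3563 0.02  ]]
shelfbar edge [[ 0.8297 -0.2649  0.4   ]]
turq [[ 0.3894 -0.0993  0.    ]]
((169.06887817382812, 201.50238037109375), (33.32501983642578, 36.15092849731445), 1.9749339818954468) 0.04 [[0.5007869858675984, 0.27405007580775514], [0.6372224373250699, 0.2685979954860563], [0.625138439065624, 0.14401315353334], [0.48903404059523353, 0.15178543087589358]] [0.563  0.2096 0.04  ]
((169.06887817382812, 201.50238037109375), (33.32501983642578, 36.15092849731445), 1.9749339818954468) 0.058 [[0.4979376087306797, 0.26932882146044096], [0.6327020217285251, 0.26394351730142723], [0.62076602624711, 0.1408845695365154], [0.48632861155504636, 0.1485616533335532]] [0.5594 0.2057 0.058 ]
((276.86474609375, 209.0216827392578), (58.28968048095703, 66.57189178466797), 45.90938186645508) 0.04 [[0.5113747430825074, -0.02440140608363628], [0.677399715416916, -0.21330945887824113], [0.5080246379991304, -0.3515372406085041], [0.3495044497183426, -0.16346984770360035]] [ 0.5116 -0.1882  0.04  ]
((276.86474609375, 209.0216827392578), (58.28968048095703, 66.57189178466797), 45.90938186645508) 0.058 [[0.5083956888761886, -0.02546727688330694], [0.6723872152765273, -0.21206161562353143], [0.5050866153163511, -0.3485964067344752], [0.3485079556369251, -0.16283243162303018]] [ 0.5086 -0.1872  0.058 ]
cam in tool [ 0.0782  0.0009 -0.123 ]
Rct [[ 0.0002  1.     -0.0009]
 [-0.9528 -0.0001 -0.3036]
 [-0.3036  0.0009  0.9528]]
```

Emit:
{"fn": "servo_tool", "kwargs": {"slide": [[-0.048,-0.032,0],[-0.048,-0.032,0],[-0.048,-0.032,0],[-0.048,-0.032,0],[-0.048,-0.032,0],[-0.048,-0.032,0],[-0.048,-0.032,0],[-0.048,-0.032,0],[-0.048,-0.032,0],[-0.048,-0.032,0],[0,0,0],[0,0,0]], "spin": [0,0,0,0,0,0,0,0,0,0,0,0]}}

```text
clock: 1.6
tool_pos: [0.5466, 0.2001, 0.2497]
tool_rot: [0.126, 0.992, 0.0, -0.001]
ft_force: [-0.2, -0.3, 0.7]
finger_gap: 0.0854
finger_force: 0.0
```

```bash
cat >> h.py <<'E'
def snap(arm,cam,name):
    i=arm.camera_info(cam);a=arm.camera(cam)[:,:,::-1].copy()
    cv2.imwrite(f"pics/{name}.png",a);np.save(f"pics/{name}.npy",i,allow_pickle=True);return i,a
def load(name): return np.load(f"pics/{name}.npy",allow_pickle=True).item(),cv2.imread(f"pics/{name}.png")
E
python3 -c "
from h import *
from rig import arm
snap(arm,'wrist','unit')"
```

```text
(no output)
```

View pics/unit.png

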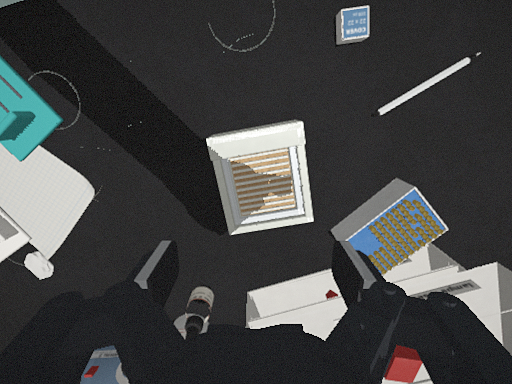

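Emit:
{"fn": "servo_tool", "kwargs": {"slide": [[0.012,-0.058,0],[0.012,-0.058,0],[0.012,-0.058,0],[0.012,-0.058,0],[0.012,-0.058,0],[0.012,-0.058,0],[0.012,-0.058,0],[0,0,0],[0,0,0]], "spin": [0,0,0,0,0,0,0,0,0]}}

```text
clock: 2.78
tool_pos: [0.3651, -0.1707, 0.2504]
tool_rot: [0.124, 0.992, 0.0, 0.0]
ft_force: [-0.4, 0.0, -0.3]
finger_gap: 0.0853
finger_force: 0.0
```

```bash
python3 -c "
from h import *
from rig import arm
snap(arm,'wrist','stand')"
```

```text
(no output)
```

View pics/stand.png

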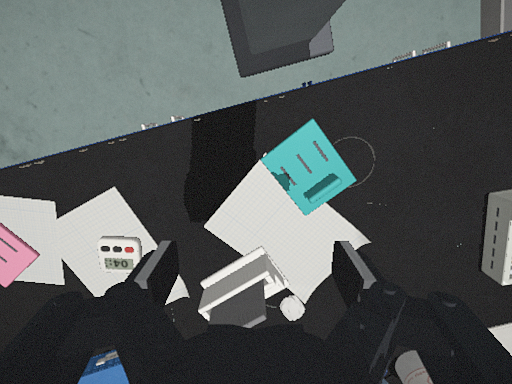

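The wrist view of the unit shows its outline at about (207,137), (302,122), (313,220) and (230,234), with the lip at the image top, on the robot's side. The stand view shows the stand near (240,285), partly hidden by the gripper, with the turquoise decoy at (310,165). I'll move forward for a clear view of the stand.

Emit:
{"fn": "servo_tool", "kwargs": {"slide": [[-0.045,-0.001,0],[-0.045,-0.001,0],[-0.045,-0.001,0],[-0.045,-0.001,0],[0,0,0],[0,0,0]], "spin": [0,0,0,0,0,0]}}

```text
clock: 3.58
tool_pos: [0.5377, -0.2188, 0.2494]
tool_rot: [0.124, 0.992, 0.001, -0.001]
ft_force: [0.2, -1.0, 0.2]
finger_gap: 0.0854
finger_force: 0.0
```

```bash
python3 -c "
from h import *
from rig import arm
i,a=snap(arm,'wrist','stand2')
i,u=load('unit')
c1=cv2.resize(a[100:300,130:390],None,fx=2,fy=2,interpolation=2);c2=cv2.resize(u[110:250,190:330],None,fx=2,fy=2,interpolation=2)
o=np.zeros((400,800,3),np.uint8);o[:,:520]=c1;o[:280,520:]=c2;cv2.imwrite('pics/two.png',o)"
```

```text
(no output)
```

View pics/two.png

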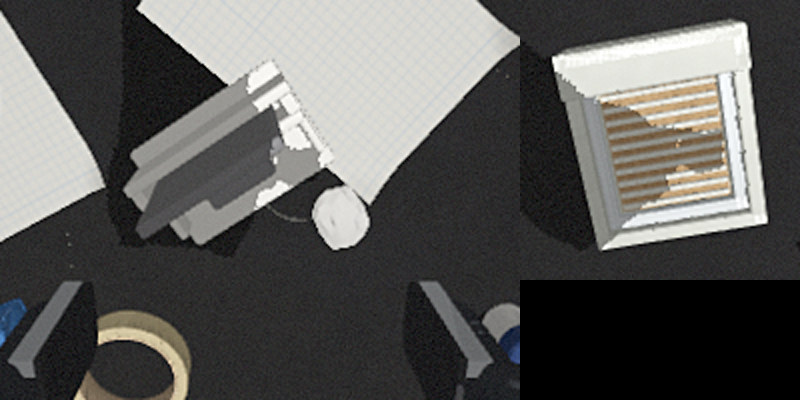

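Run:
```python
from h import *
i,a=load('stand2');np.set_printoptions(precision=4,suppress=True,linewidth=150)
g=cv2.cvtColor(a,cv2.COLOR_BGR2GRAY)
for cx,cy in((195,160),(215,180),(235,180)):
    x0=np.array([130+cx/2,100+cy/2]);n=np.array([.516,.856])
    P=np.array([x0+n*t for t in range(-30,45)],np.float32)
    print(x0,cv2.remap(g,P[None,:,0],P[None,:,1],1)[0])
```

```text
[227.5 180. ] [ 26  20  15  24  28  26  21  31  97 154 153 151 151 149 149 151 151 140 135 133 132 137 148 155 152 151 150 130  87  69  75  74  71  71  73  75  76
  75  74  73  72  73  78  82  83  82  84  82  80  79  80  83  83  80  83  81  92 135 153 151 148 148 150 150 149 154 146  83  23  21  26  26  31  28
  28]
[237.5 190. ] [150 150 151 142 136 135 136 137 147 151 151 151 151 134  92  72  73  74  74  73  74  73  71  73  74  75  74  73  78  83  84  82  82  82  80  79  81
  85  81  82  81  79  85 119 154 149 148 149 149 149 150 153 148  95  28  20  26  27  22  29  37  44  46  44  45  46  45  44  44  42  45  44  47  43
  44]
[247.5 190. ] [133 133 142 151 153 150 150 149 123  71  72  73  75  75  77  73  75  74  73  74  74  71  77  84  80  83  85  80  80  78  81  79  83  84  82  80  77
  82 134 152 150 149 149 148 151 149 152 143  67  28  43  36  40  45  44  45  44  42  47  45  46  47  42  44  44  46  44  44  44  45  49  41  37  48
  50]
```

Run:
```python
from h import *
i,a=load('stand2')
g=cv2.GaussianBlur(cv2.cvtColor(a,cv2.COLOR_BGR2GRAY),(3,3),0)
m=((g>60)&(g<112)).astype(np.uint8);m=cv2.morphologyEx(m,2,np.ones((3,3)))
n,l,s,c=cv2.connectedComponentsWithStats(m)
k=l[180,228];print(s[k],c[k])
r=np.where((l==k)[...,None],np.stack([cv2.subtract(g,55)*5]*3,-1),a//2)
cv2.imwrite('pics/plate.png',cv2.resize(r[125:230,180:310],None,fx=5,fy=5,interpolation=0))
```

```text
[ 199  155   71   64 1946] [236.8725591  186.31963001]
```

View pics/plate.png

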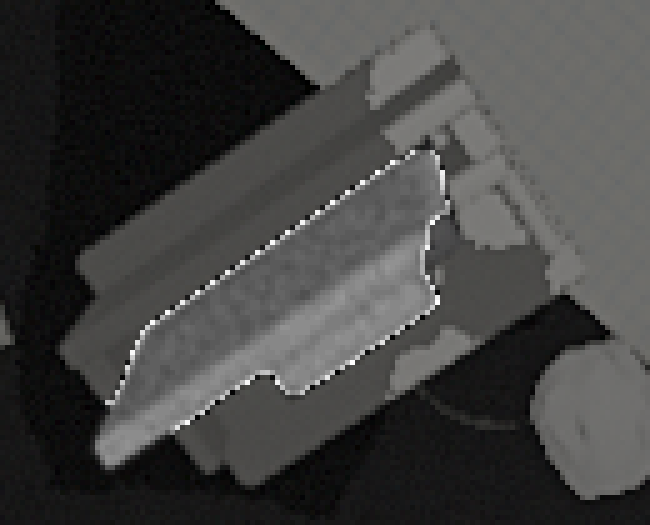

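Run:
```python
from h import *
np.set_printoptions(precision=4,suppress=True,linewidth=150)
i,_=load('stand2');c=lambda p:np.array(p)/5+[179.9,124.9]
P=cast(i,c([(103,420),(445,212),(113,468)]),.118);print("plate top",P);d=P[0]-P[1];print(np.linalg.norm(d),np.degrees(np.arctan2(d[0],-d[1])),np.linalg.norm(P[2]-P[0]))
S=cast(i,c([(78,262),(425,25),(582,285),(250,487)]),.058);print("stand",S,S.mean(0));print(np.linalg.norm(np.diff(S,axis=0,append=S[:1]),axis=1))
print("plate foot vis on wall", cast(i,c([(150,325),(435,150)]),.058))
i,_=load('unit');c=lambda p:(np.array(p)-[520,0])/2+[189.75,109.75]
U=cast(i,c([(554,60),(744,20),(768,222),(601,249)]),.04);U[:2]=cast(i,c([(554,60),(744,20)]),.05)
print("unit",U,U.mean(0));e=np.diff(U,axis=0,append=U[:1]);print(np.linalg.norm(e[:,:2],axis=1),np.degrees(np.arctan2(e[:,1],e[:,0])))
```

```text
plate top [[ 0.5442 -0.2768  0.118 ]
 [ 0.5192 -0.1986  0.118 ]
 [ 0.5549 -0.278   0.118 ]]
0.08203336470902707 17.76602253660938 0.01077028177737621
stand [[ 0.5226 -0.2884  0.058 ]
 [ 0.4885 -0.1929  0.058 ]
 [ 0.5587 -0.1702  0.058 ]
 [ 0.5905 -0.264   0.058 ]] [ 0.5401 -0.2289  0.058 ]
[0.1014 0.0738 0.0991 0.0722]
plate foot vis on wall [[ 0.5423 -0.2761  0.058 ]
 [ 0.5174 -0.1974  0.058 ]]
unit [[0.492  0.1558 0.05  ]
 [0.4977 0.2709 0.05  ]
 [0.6331 0.262  0.04  ]
 [0.6242 0.1462 0.04  ]] [0.5618 0.2087 0.045 ]
[0.1153 0.1357 0.1162 0.1326] [ 87.1626  -3.7495 -94.3906 175.8549]
```

The plate's top edge is centred near (0.535, -0.2335), and the stand is turned about 18°. The plate's sunlit right end is masked off in the image, so I place the centre 45 mm along from the clear left corner. Next I align and descend over it.

Emit:
{"fn": "servo_tool", "kwargs": {"slide": [[0,0,0],[0,0,0],[0,0,0],[0,0,0],[0,0,0],[0,0,0],[-0.013,-0.007,0.04],[0,0,0.045],[0,0,0],[0,0,0]], "spin": [0.335,0.335,0.335,0.335,0.335,0.335,0,0,0,0]}}

```text
clock: 4.88
tool_pos: [0.5358, -0.2354, 0.167]
tool_rot: [0.588, 0.809, 0.0, 0.001]
ft_force: [0.4, -0.1, 0.6]
finger_gap: 0.0852
finger_force: 0.0
```

Run:
```python
from h import *
from rig import arm
np.set_printoptions(precision=4,suppress=True,linewidth=150)
s=arm.read_state();R=Ro.from_quat(s["tool_rot"]).as_matrix();print(R,s["tool_pos"])
i,a=snap(arm,'wrist','grasp')
print(proj(i,[s["tool_pos"],s["tool_pos"]+[0,0,-.047]]))
```

```text
[[-0.3092  0.951   0.0017]
 [ 0.951   0.3092 -0.0002]
 [-0.0007  0.0015 -1.    ]] [ 0.5358 -0.2354  0.167 ]
[[254.6081 263.2518]
 [254.5095 225.7721]]
```

View pics/grasp.png

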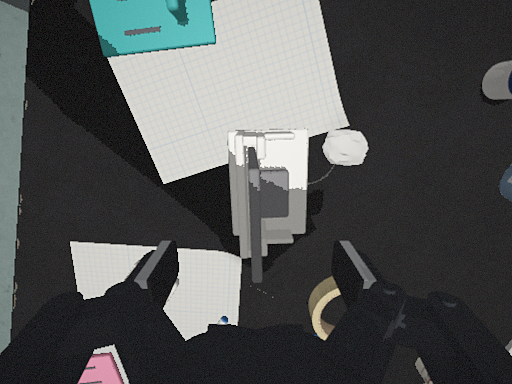

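The plate's top edge runs from (251,150) to (257,280) and is centred at u≈255, right under the TCP (254.6). It is about 2.5° off in yaw. I'll correct that, descend and close.

Emit:
{"fn": "servo_tool", "kwargs": {"slide": [[0,0,0.02],[0,0,0.025],[0,0,0.023],[0,0,0],[0,0,0]], "spin": [-0.08,0,0,0,0]}}

```text
clock: 5.55
tool_pos: [0.5366, -0.236, 0.0992]
tool_rot: [0.572, 0.821, 0.0, 0.001]
ft_force: [-0.0, -0.9, 0.2]
finger_gap: 0.0855
finger_force: 0.0
```

Emit:
{"fn": "servo_tool", "kwargs": {"slide": [[0,0,0],[0,0,0],[0,0,0],[0,0,0],[0,0,0],[0,0,0],[0,0,0],[0,0,0]], "spin": [0,0,0,0,0,0,0,0], "grip": 1}}

```text
clock: 6.55
tool_pos: [0.5345, -0.2358, 0.0973]
tool_rot: [0.572, 0.82, -0.0, -0.0]
ft_force: [-4.0, -0.6, 5.7]
finger_gap: 0.007
finger_force: 58.6
```

Emit:
{"fn": "servo_tool", "kwargs": {"slide": [[0,0,-0.02],[0,0,-0.03],[0,0,-0.03],[0,0,0],[0,0,0]], "spin": [0,0,0,0,0]}}

```text
clock: 7.18
tool_pos: [0.535, -0.235, 0.1764]
tool_rot: [0.571, 0.821, 0.0, -0.0]
ft_force: [0.3, -0.0, -0.9]
finger_gap: 0.0074
finger_force: 58.5
```

Emit:
{"fn": "servo_tool", "kwargs": {"slide": [[0.043,0.025,0],[0.043,0.025,0],[0.043,0.025,0],[0.043,0.025,0],[0.042,0.026,0],[0,0,0],[0,0,0],[0,0,0],[0,0,0],[0,0,0]], "spin": [0,0,0,0,0,0.21,0.21,0.21,0.21,0]}}

```text
clock: 8.43
tool_pos: [0.5782, 0.0091, 0.1756]
tool_rot: [0.73, 0.684, -0.001, -0.001]
ft_force: [0.2, -0.3, -0.9]
finger_gap: 0.0072
finger_force: 58.4
```

Emit:
{"fn": "servo_tool", "kwargs": {"slide": [[0,0,0.03],[0,0,0.03],[0,0,0.02],[0,0,0.004],[0,0,0],[0,0,0]], "spin": [0,0,0,0,0,0]}}

```text
clock: 9.18
tool_pos: [0.58, 0.0089, 0.0942]
tool_rot: [0.73, 0.684, 0.001, 0.0]
ft_force: [0.4, -0.3, -1.1]
finger_gap: 0.0072
finger_force: 58.5
```

Emit:
{"fn": "servo_tool", "kwargs": {"slide": [[0,0,0.003],[0,0,0.002],[0,0,0],[0,0,0]], "spin": [0,0,0,0]}}

```text
clock: 9.68
tool_pos: [0.5797, 0.009, 0.0894]
tool_rot: [0.73, 0.683, 0.001, 0.0]
ft_force: [-1.2, 0.6, 5.7]
finger_gap: 0.0073
finger_force: 59.5
```

Emit:
{"fn": "servo_tool", "kwargs": {"slide": [[0,0,0],[0,0,0],[0,0,0],[0,-0.008,0],[0,-0.008,0],[0,0,0]], "spin": [0,0,0,0,0,0], "grip": 0.78}}

```text
clock: 10.42
tool_pos: [0.5621, 0.0101, 0.0881]
tool_rot: [0.73, 0.683, -0.0, -0.0]
ft_force: [0.2, 0.3, 0.4]
finger_gap: 0.0188
finger_force: 0.0
```

Run:
```python
from h import *
from rig import arm
i,a=snap(arm,'wrist','tip')
j,b=snap(arm,'scene','tipS')
o=np.zeros((384,800,3),np.uint8);o[:,:300]=a[:,110:410];o[:360,310:790]=cv2.resize(b[170:290,200:360],None,fx=3,fy=3)
cv2.imwrite('pics/tipv.png',o)
```

```text
(no output)
```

View pics/tipv.png

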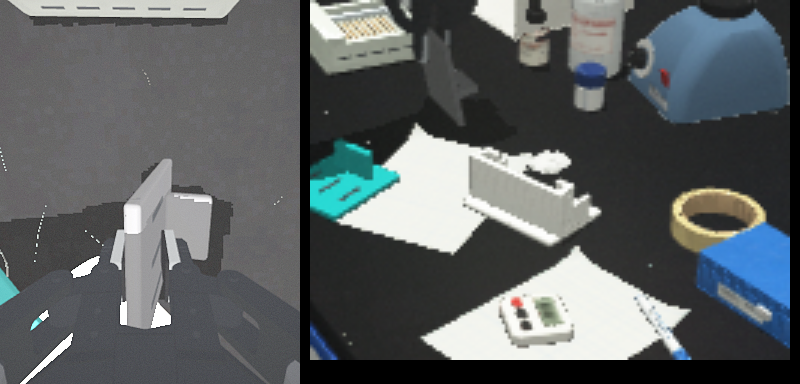

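The plate leans toward the robot, underside first, and rests on the near finger. That is the right way to fall. I'll widen the gap and lower it along the arc.

Emit:
{"fn": "servo_tool", "kwargs": {"slide": [[0,-0.004,0],[0,-0.004,0],[0,-0.004,0],[0,-0.011,0.001],[0,-0.011,0.003],[0,-0.01,0.007],[0,-0.008,0.008],[0,-0.007,0.009],[0,-0.006,0.009],[0,-0.006,0.01],[0,0,0]], "spin": [0,0,0,0,0,0,0,0,0,0,0], "grip": 0.47}}

```text
clock: 11.9
tool_pos: [0.492, 0.0146, 0.0407]
tool_rot: [0.73, 0.683, -0.0, -0.0]
ft_force: [-0.2, -0.4, 1.9]
finger_gap: 0.0452
finger_force: 5.3
```

Emit:
{"fn": "servo_tool", "kwargs": {"slide": [[0,-0.015,0],[0,-0.015,0],[0,-0.01,0],[0,0,-0.03],[0,0,-0.04],[0,0,-0.05],[0,0,-0.05],[0,0,0]], "spin": [0,0,0,0,0,0,0,0]}}

```text
clock: 12.9
tool_pos: [0.455, 0.0177, 0.2151]
tool_rot: [0.73, 0.683, 0.004, 0.002]
ft_force: [0.2, 0.6, -0.0]
finger_gap: 0.0454
finger_force: 0.0
```

Run:
```python
from h import *
from rig import arm
i,a=snap(arm,'wrist','flat')
j,b=snap(arm,'scene','flatS')
o=np.zeros((384,800,3),np.uint8);o[:,:512]=a;o[:240,520:800]=cv2.resize(b[165:245,200:293],(280,240))
cv2.imwrite('pics/flatv.png',o)
```

```text
(no output)
```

View pics/flatv.png

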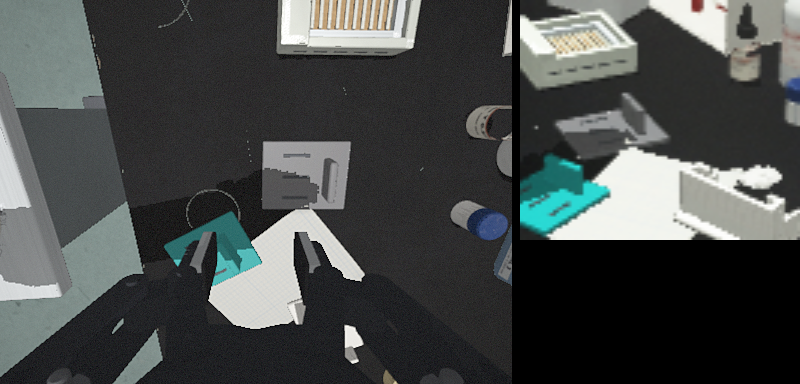

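The plate now lies flat with the handle up, corners at about (263,142), (351,142), (343,208) and (263,208), handle near (329,180). It was released. Next I measure it more exactly.

Run:
```python
from h import *
np.set_printoptions(precision=4,suppress=True,linewidth=150)
i,a=load('flat');g=cv2.cvtColor(a,cv2.COLOR_BGR2GRAY);hsv=cv2.cvtColor(a,cv2.COLOR_BGR2HSV)
roi=g[130:222,250:362]
for v in (150,165,175,190,200): print(v,g[v,256:358:3])
for u in (275,300,345): print(u,g[134:216:2,u])
m=((g>62)&(g<185)&(hsv[...,1]<50)).astype(np.uint8);m=cv2.morphologyEx(m,2,np.ones((3,3)))
n,l,s,c=cv2.connectedComponentsWithStats(m);k=l[150,320];print(s[k])
q=cv2.boxPoints(cv2.minAreaRect(cv2.findContours((l==k).astype(np.uint8),0,2)[0][0]));print(q)
P=cast(i,q,.008);print(P,P.mean(0));print(np.linalg.norm(np.diff(P,axis=0,append=P[:1]),axis=1))
e=np.diff(P,axis=0,append=P[:1]);print(np.degrees(np.arctan2(e[:,1],e[:,0])))
print("handle",cast(i,[(322,158),(338,158),(338,202),(322,202),(330,180)],.04))
```

```text
150 [ 44  47  52 162 160 163 162 161 159 158 159 161 160 159 159 161 156 157 156 155 155 156 155 156 153 154 153 151 150 151 151 177  48  37]
165 [ 41  42 107 163 161 159 161 160 155 162 158 158 157 158 159 157 158 154 155 153 154 155 160  69  75 136 158 131 153 152 152  36  46  46]
175 [ 33  27  73  87  89  88  82  85  85  76  72  73  74  70  55 131 122 123 160 155 154 154 130  76  71 147 150 126 148 154 154  42  47  43]
190 [ 29  25  79  84  84  83  86  81  85  80  83  78  81  82  88  81  83  78  80  83  82 158  73  74 117 153 147 154 149 151  50  44  48  47]
200 [ 18  27  71  88  84  90  80  83  89  83  85  86  85  88  86  86  86  78  82  89  76 151 152 140 136 149 125 149 151 159  38  43  39  44]
275 [ 44  46  41  41 154 163 161 162 161 160 160 162 161 162 161 160 160 149  79  80  86  88  83  86  87  88  82  81  82  84  85  82  90  83  83  80  81
  80  19  22  31]
300 [ 45  48  42  43 154 158 159 159 158 160  93 125 159 158 156 154 156 156 157 161 157 102  69  86  83  84  86  84  84  85  83  57  62  84  81  80  80
  58 210 206 216]
345 [ 45  50  46  43 147 153 150 150 151 149 151 150 154 150 151 153 148 151 152 150 152 152 154 158 157 154 144 138 113 105  94  66  72  41  39  39  40
  37  44  42  43]
[ 262  141   89   69 5752]
[[262. 141.]
 [350. 141.]
 [350. 209.]
 [262. 209.]]
[[ 0.4679  0.0573  0.008 ]
 [ 0.5764  0.0501  0.008 ]
 [ 0.5801 -0.0402  0.008 ]
 [ 0.4628 -0.0321  0.008 ]] [0.5218 0.0088 0.008 ]
[0.1087 0.0904 0.1177 0.0896]
[ -3.8194 -87.5965 176.0449  86.7039]
handle [[ 0.5339  0.0375  0.04  ]
 [ 0.5521  0.0363  0.04  ]
 [ 0.5536 -0.017   0.04  ]
 [ 0.5345 -0.0157  0.04  ]
 [ 0.5435  0.011   0.04  ]]
```

Emit:
{"fn": "servo_tool", "kwargs": {"slide": [[0,0.046,0],[-0.003,0.046,0],[0,0,0],[0,0,0],[0,0,0],[0,0,0],[0,0,0],[0,0,0],[0,0,0],[0,0,0],[0,0,0]], "spin": [-0.349,-0.349,-0.349,-0.349,-0.349,-0.349,-0.349,-0.349,-0.349,0,0], "grip": 0}}

```text
clock: 14.38
tool_pos: [0.5437, 0.0162, 0.21]
tool_rot: [0.035, 0.999, -0.0, -0.001]
ft_force: [-0.2, -0.3, 0.4]
finger_gap: 0.0851
finger_force: 0.0
```

Run:
```python
from h import *
from rig import arm
np.set_printoptions(precision=4,suppress=True,linewidth=170)
s=arm.read_state();R=Ro.from_quat(s["tool_rot"]).as_matrix();print(R[:,1],s["tool_pos"],s["joint_positions"])
i,a=snap(arm,'wrist','hand');g=cv2.cvtColor(a,cv2.COLOR_BGR2GRAY)
h=proj(i,[.547,.0085,.04])[0].astype(int);print(h)
pc=proj(i,[[.4653,.054,.008],[.577,.050,.008],[.5198,.0088,.008]]);print(pc)
for dv in range(-40,24,3): print(h[1]+dv,g[h[1]+dv,h[0]-45:h[0]+46:3])
```

```text
[ 0.0697  0.9976 -0.0002] [0.5437 0.0162 0.21  ] [-0.0898  0.3264  0.0131  1.8694 -0.0054  0.9482  1.4268]
[247 182]
[[281.4627 105.5147]
 [281.7648 196.4231]
 [246.4958 154.6639]]
142 [210 145  21  85  83  80  85  57  86  83  79  81  64 160 156  99 158 157 159 158 159 159 122 151 158 158 162  88  45  33  41]
145 [212 205  69  86  85  80  82  54  81  85  86  82  73 160 154 105 157 158 161 158 161 160 127 151 158 160 158  91  47  46  42]
148 [212 205 208  70  83  76  84  51  79  80  81  82  81 148 111 105 162 160 159 156 159 158 123 152 161 158 159  86  50  47  44]
151 [211 205 191  70  82  79  83  57  82  82  78  81  83 151 115 103 156 158 159 156 158 160 114 150 157 156 159  78  44  46  41]
154 [211 202 199  56 101  84  83  55  84  83  82  84  82 148 116 100 158 155 155 154 158 158 112 154 159 158 159  67  43  40  44]
157 [211 204 200  52 203  73  81  59  82  82  82  76  81  75 160 101 157 157 157 156 155 158 100 152 156 156 158  61  53  42  45]
160 [214 205 198 148 168  71  80  86  81  82  82  79  80  81 163 159 157 156 154 156 154 153 157 157 154 156 158  56  44  40  45]
163 [207 
[... 992 characters left out ...]
76 78 80 68 76 76 76 77 76 78 74 78 77 76 79 81 78 78 78 84 87 25 29 25 42]
190 [13 23 32 26 85 77 77 82 79 80 82 81 80 82 82 79 84 81 78 82 77 79 78 79 81 81 81 24 22 29 31]
193 [24 32 22 27 80 79 80 79 77 83 81 75 82 86 84 81 77 83 79 78 81 79 78 73 79 78 83 16 16 36 45]
196 [ 38  25  25  25  73  72  77  77  79  74  72  79  75  76  72  76  74  77  81  79  82  80  70 138 147  80  76  45  38  46  45]
199 [30 18 27 20 28 19 24 28 25 25 12 23 30 24 22 28 28 31 29 41 41 42 47 41 44 39 42 42 38 40 34]
202 [24 19 24 30 34 12 28 17 25 23 25 20 21 25 25 17  3 19 29 38 46 38 42 38 44 41 46 37 45 48 32]
205 [27 25 29 19 11 24 18 29 21 17 21 19 23 18 21 27 25 23 21 27 53 44 46 47 41 42 30 46 46 43 44]
```

Emit:
{"fn": "servo_tool", "kwargs": {"slide": [[-0.005,-0.007,0.045],[0,0,0.045],[0,0,0.045],[0,0,0.03],[0,0,0.011],[0,0,0],[0,0,0]], "spin": [0,0,0,0,0,0,0]}}

```text
clock: 15.3
tool_pos: [0.5502, 0.009, 0.0366]
tool_rot: [0.033, 0.999, 0.0, 0.001]
ft_force: [0.3, -1.0, 0.8]
finger_gap: 0.0857
finger_force: 0.0
```

Emit:
{"fn": "servo_tool", "kwargs": {"slide": [[0,0,0],[0,0,0],[0,0,0],[0,0,0],[0,0,0],[0,0,0]], "spin": [0,0,0,0,0,0], "grip": 1}}

```text
clock: 16.05
tool_pos: [0.5498, 0.0089, 0.0366]
tool_rot: [0.033, 0.999, 0.0, 0.001]
ft_force: [-1.2, -0.4, 7.7]
finger_gap: 0.0487
finger_force: 61.6
```

Emit:
{"fn": "servo_tool", "kwargs": {"slide": [[0,0,-0.02],[0,0,-0.04],[0,0,-0.04],[0,0,0],[0,0,0]], "spin": [0,0,0,0,0]}}

```text
clock: 16.68
tool_pos: [0.5485, 0.0089, 0.135]
tool_rot: [0.033, 0.999, -0.0, -0.0]
ft_force: [-0.4, 0.6, -1.2]
finger_gap: 0.0484
finger_force: 62.3
```

```bash
cat > tilt.py <<'E'
from h import *
from rig import arm
import sys
np.set_printoptions(precision=4,suppress=True,linewidth=170)
s=arm.read_state();R=Ro.from_quat(s["tool_rot"]).as_matrix();print(s["tool_pos"])
i,a=snap(arm,'wrist',sys.argv[1]);g=cv2.cvtColor(a,cv2.COLOR_BGR2GRAY)
for th in(0,5,10,15,20,25,30):
    t=np.radians(th);c,n=np.cos(t),np.sin(t)
    q=[]   # tool coords (x toward plain end, z down); top edge & bottom edge of plain end
    for x,z in((.082,.0286),(.082,.0366),(-.028,.0286)): q.append([x*c-z*n,0,z*c+x*n])
    print(th,proj(i,s["tool_pos"]+np.array(q)@R.T)[:,1])
for u in(225,240,255,270,285): print(u,[int(v) for v in g[0:240:4,u]])
E
python3 tilt.py lift
```

```text
[0.5485 0.0089 0.135 ]
0 [ 99.8791 100.2688 274.6824]
5 [105.4433 106.773  280.1062]
10 [111.538  113.6766 285.5313]
15 [118.0595 120.8978 290.9396]
20 [124.9252 128.3723 296.311 ]
25 [132.0695 136.0506 301.6234]
30 [139.4411 143.8946 306.852 ]
225 [97, 85, 95, 29, 40, 39, 43, 39, 39, 79, 61, 38, 43, 47, 39, 38, 46, 43, 45, 44, 45, 50, 45, 41, 123, 156, 156, 146, 85, 86, 81, 84, 86, 84, 81, 81, 83, 81, 82, 86, 82, 76, 78, 81, 86, 79, 82, 83, 85, 78, 84, 81, 82, 79, 75, 77, 74, 72, 73, 70]
240 [44, 41, 39, 43, 44, 44, 45, 47, 42, 31, 41, 44, 42, 46, 40, 40, 38, 46, 45, 44, 41, 45, 47, 36, 137, 153, 150, 154, 153, 153, 155, 151, 150, 151, 151, 152, 151, 151, 156, 81, 80, 84, 80, 83, 80, 79, 85, 83, 84, 83, 78, 82, 83, 83, 82, 79, 79, 71, 68, 67]
255 [38, 46, 43, 44, 35, 45, 43, 34, 38, 41, 46, 41, 45, 38, 42, 37, 40, 45, 47, 38, 47, 46, 37, 39, 135, 156, 156, 155, 156, 153, 153, 154, 153, 156, 152, 154, 113, 110, 99, 101, 103, 105, 110, 109, 112, 49, 58, 56, 54, 56, 78, 81, 82, 81, 75, 81, 82, 75, 76, 71]
270 [39, 36, 40, 37, 47, 43, 35, 40, 34, 37, 40, 38, 45, 44, 44, 44, 39, 42, 43, 43, 42, 38, 34, 41, 140, 156, 157, 156, 154, 156, 156, 156, 155, 155, 156, 154, 156, 154, 157, 155, 156, 155, 155, 157, 154, 154, 154, 155, 153, 152, 151, 154, 76, 79, 81, 79, 83, 70, 70, 70]
285 [35, 34, 44, 41, 46, 41, 40, 44, 39, 44, 43, 35, 44, 39, 36, 46, 37, 43, 44, 45, 32, 42, 43, 33, 146, 159, 157, 158, 156, 160, 158, 155, 158, 155, 155, 153, 155, 155, 156, 157, 155, 157, 157, 154, 155, 153, 153, 154, 156, 152, 155, 153, 148, 150, 151, 76, 83, 73, 70, 72]
```

The plate is held flat and rigid in the grip, and the tool cannot tilt. So I'll tilt the plate by pressing the underside of its handle end on the near outer edge of the fixed lip, turning it between the pads.

Emit:
{"fn": "servo_tool", "kwargs": {"slide": [[0.018,0.04,0],[0.018,0.04,0],[0.018,0.04,0],[0.018,0.04,0],[0.019,0.04,0],[0,0,0.02],[0,0,0.018],[0,0,0],[0,0,0]], "spin": [0,0,0,0,0,0,0,0,0]}}

```text
clock: 17.85
tool_pos: [0.4712, 0.2142, 0.0969]
tool_rot: [0.033, 0.999, -0.0, -0.001]
ft_force: [0.5, -0.4, -2.2]
finger_gap: 0.0485
finger_force: 62.3
```

Emit:
{"fn": "servo_tool", "kwargs": {"slide": [[0,0,0.003],[0,0,0.003],[0,0,0],[0,0,0]], "spin": [0,0,0,0]}}

```text
clock: 18.35
tool_pos: [0.4715, 0.2145, 0.0914]
tool_rot: [0.033, 0.999, 0.0, 0.0]
ft_force: [0.3, -0.7, -0.7]
finger_gap: 0.0482
finger_force: 62.3
```

Not touching yet. I'll lower another 6 mm in small steps.

Emit:
{"fn": "servo_tool", "kwargs": {"slide": [[0,0,0.003],[0,0,0.002],[0,0,0.002],[0,0,0],[0,0,0]], "spin": [0,0,0,0,0]}}

```text
clock: 18.98
tool_pos: [0.4709, 0.2146, 0.0858]
tool_rot: [0.033, 0.999, -0.0, -0.0]
ft_force: [-7.7, -2.3, 17.0]
finger_gap: 0.0487
finger_force: 64.4
```

Emit:
{"fn": "servo_tool", "kwargs": {"slide": [[0,0,0.002],[0,0,0],[0,0,0]], "spin": [0,0,0]}}

```text
clock: 19.35
tool_pos: [0.4703, 0.2148, 0.0843]
tool_rot: [0.033, 0.999, -0.0, -0.001]
ft_force: [-9.7, -3.1, 24.6]
finger_gap: 0.0484
finger_force: 66.3
```

```bash
python3 tilt.py tilt1
```

```text
[0.4703 0.2148 0.0843]
0 [ 99.881  100.2709 274.6922]
5 [105.4456 106.7754 280.1164]
10 [111.5406 113.6794 285.5418]
15 [118.0624 120.9009 290.9504]
20 [124.9285 128.3758 296.3222]
25 [132.0731 136.0543 301.6351]
30 [139.4449 143.8987 306.864 ]
225 [69, 65, 68, 69, 68, 68, 66, 68, 69, 72, 72, 68, 68, 68, 73, 68, 67, 68, 69, 70, 72, 72, 74, 71, 71, 203, 213, 215, 213, 214, 215, 214, 214, 214, 213, 213, 212, 213, 213, 215, 214, 214, 213, 213, 212, 212, 213, 118, 131, 134, 129, 130, 126, 124, 125, 127, 126, 128, 109, 116]
240 [67, 73, 68, 72, 68, 71, 69, 71, 71, 72, 68, 68, 72, 66, 68, 72, 76, 74, 70, 74, 70, 74, 74, 73, 64, 207, 214, 217, 215, 214, 214, 215, 215, 214, 216, 215, 213, 215, 216, 214, 216, 214, 215, 213, 213, 213, 212, 214, 212, 116, 129, 127, 128, 128, 130, 126, 128, 124, 112, 116]
255 [71, 64, 66, 68, 68, 68, 71, 62, 69, 72, 71, 68, 71, 71, 69, 68, 69, 66, 72, 72, 69, 74, 76, 77, 75, 215, 216, 218, 217, 216, 216, 217, 216, 215, 216, 216, 199, 166, 168, 166, 163, 163, 164, 165, 162, 164, 164, 164, 166, 167, 98, 128, 127, 127, 127, 129, 129, 118, 115, 113]
270 [70, 68, 66, 66, 65, 72, 65, 73, 67, 74, 70, 69, 67, 68, 73, 71, 76, 73, 67, 70, 76, 73, 69, 74, 90, 220, 217, 218, 217, 218, 218, 218, 215, 218, 217, 217, 217, 216, 216, 216, 218, 217, 217, 216, 215, 216, 214, 215, 214, 212, 212, 217, 118, 128, 129, 125, 127, 116, 111, 114]
285 [65, 74, 69, 73, 68, 67, 67, 66, 67, 65, 71, 68, 72, 71, 70, 71, 76, 74, 67, 73, 72, 70, 69, 75, 128, 222, 217, 219, 219, 220, 219, 219, 220, 219, 217, 220, 217, 217, 218, 219, 218, 216, 217, 217, 217, 214, 217, 215, 214, 214, 213, 213, 211, 212, 209, 114, 131, 109, 116, 113]
```

Emit:
{"fn": "servo_tool", "kwargs": {"slide": [[0,0,0.001],[0,0,0.001],[0,0,0.001],[0,0,0],[0,0,0]], "spin": [0,0,0,0,0]}}

```text
clock: 20.02
tool_pos: [0.4692, 0.2148, 0.0814]
tool_rot: [0.033, 0.999, -0.0, -0.002]
ft_force: [-14.7, -3.2, 29.0]
finger_gap: 0.0485
finger_force: 69.1
```

```bash
sed -i 's/^for u in.*//' tilt.py
cat >> tilt.py <<'E'
for u in(240,255,270,285):
    k=g[60:170,u].astype(int);d=np.abs(k[3:]-k[:-3]);e=int(np.argmax(d>25));print(u,60+e+int(np.argmax(d[e:e+5]))+1.5)
E
python3 tilt.py tilt2|tail -4
```

```text
240 100.5
255 99.5
270 98.5
285 99.5
```

Run:
```python
from h import *
for n in('lift','tilt1','tilt2'):
    i,a=load(n);g=cv2.GaussianBlur(cv2.cvtColor(a,cv2.COLOR_BGR2GRAY),(3,3),0).astype(int)
    for r in(106,125,145):
        k=g[r];d=k[2:]-k[:-2];
        L=[(j+1,int(d[j])) for j in range(140,380) if abs(d[j])>18 and abs(d[j])==abs(d[max(0,j-3):j+4]).max()];print(n,r,L)
    k=g[:,262];d=k[2:]-k[:-2];print([(j+1,int(d[j])) for j in range(80,260) if abs(d[j])>12 and abs(d[j])==abs(d[j-3:j+4]).max()])
o=np.hstack([cv2.resize(load(n)[1][60:300,130:390],None,fx=1.5,fy=1.5) for n in('lift','tilt2')]);cv2.imwrite('pics/cmp.png',o)
```

```text
lift 106 [(164, -126), (169, 41), (224, 63), (332, -86)]
lift 125 [(172, -113), (229, 60), (331, -82)]
lift 145 [(174, -119), (235, 63), (248, -35), (256, 33), (297, -43), (305, 41), (330, -85)]
[(94, 71), (194, -21), (200, -40)]
tilt1 106 [(149, 23), (172, 93), (330, -96)]
tilt1 125 [(168, 24), (174, 98), (330, -96)]
tilt1 145 [(176, 113), (249, -27), (256, 29), (257, 29), (297, -39), (304, 39), (329, -107)]
[(97, 80), (200, -76), (228, -13)]
tilt2 106 [(174, 101), (329, -94)]
tilt2 125 [(167, 21), (175, 83), (328, -107)]
tilt2 145 [(177, 126), (249, -45), (256, 59), (296, -34), (303, 38), (328, -97)]
[(99, 93), (202, -61), (229, -13)]
```

View pics/cmp.png

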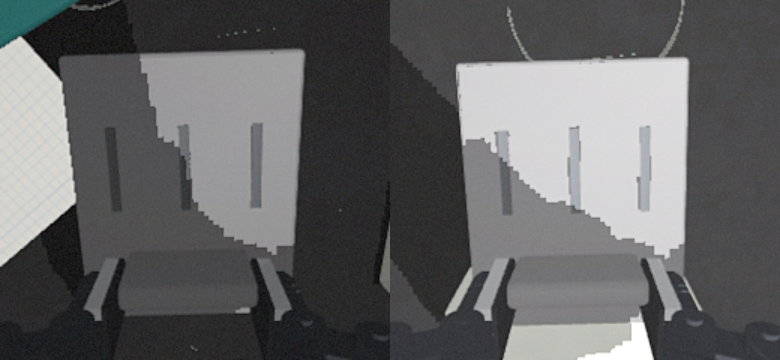

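Compared with the first view, the plain end has dropped slightly (row 94 to 99, and narrower), so the tilt is about 5°. I'll lift off, shift for a longer lever and push again.

Emit:
{"fn": "servo_tool", "kwargs": {"slide": [[0,0,-0.006],[0,0,-0.006],[0.006,0,0],[0,0,0]], "spin": [0,0,0,0]}}

```text
clock: 20.58
tool_pos: [0.4645, 0.2148, 0.0908]
tool_rot: [0.033, 0.999, -0.0, -0.001]
ft_force: [-1.4, 0.4, -1.4]
finger_gap: 0.0489
finger_force: 65.9
```

```bash
cat > meas.py <<'E'
# plate tilt/offset in the grip: rays through plain-end corners and slot marks, plate planar, solve pose (tilt, dx, dz) by least squares
from h import *
from rig import arm
import sys
from scipy.optimize import least_squares
n=sys.argv[1]
if n.startswith('+'): 
    n=n[1:];s=arm.read_state();snap(arm,'wrist',n);np.save(f'pics/{n}_s.npy',np.r_[s["tool_pos"],s["tool_rot"]])
i,a=load(n);S=np.load(f'pics/{n}_s.npy') if len(sys.argv)<3 else None
g=cv2.GaussianBlur(cv2.cvtColor(a,cv2.COLOR_BGR2GRAY),(3,3),0).astype(int)
def step(k,lo,hi,first=True):
    d=np.abs(k[2:]-k[:-2]);j=[j for j in range(lo,hi) if d[j]>16 and d[j]==d[j-3:j+4].max()]
    return (j[0] if first else j[-1])+1 if j else None
row=np.median([step(g[:,u],60,170) for u in(265,275,285,295)])
R_=[(r,step(g[r],300,380,True)) for r in(int(row)+12,int(row)+30,int(row)+50)]
print("row",row,"right edge",R_, "force",arm.read_state()["ft_force"])
Rt=Ro.from_quat(S[3:]).as_matrix();p=S[:3]
def edge(th,dx,dz):  # tool frame: x toward plain end, z down; plate pivot (27,36.6) at TCP
    c,s_=np.cos(th),np.sin(th)
    def P(px,y,pz): x=.027-px+dx;z=.0366-pz+dz;return p+Rt@np.array([x*c-z*s_,y,z*c+x*s_])
    return P
def res(q):
    P=edge(*q[:2],q[2]);e=[proj(i,P(-.055,.02,.008))[0,1]-row]
    for r,u in R_:   # right edge line y=+.045 at top face
        A,B=proj(i,P(-.055,.045+q[3],.008))[0],proj(i,P(0,.045+q[3],.008))[0];t=(r-A[1])/(B[1]-A[1]);e.append(A[0]+t*(B[0]-A[0])-u)
    return np.r_[e,q[1]/.002,(q[2])/.004,q[3]/.001]
q=least_squares(res,[0.1,0,0,0]).x
print("tilt deg %.1f dx %.4f dz %.4f dy %.4f"%(np.degrees(q[0]),*q[1:]),"res",res(q).round(1),p.round(4))
E
python3 meas.py +t3
```

```text
row 97.0 right edge [(109, 330), (127, 329), (147, 304)] force [-0.08661169  0.18952239 -1.21981865]
tilt deg -8.4 dx -0.0039 dz 0.0167 dy -0.0046 res [-0.5 -5.8 -6.8 16.  -2.   4.2 -4.6] [0.4645 0.2148 0.0908]
```

Emit:
{"fn": "servo_tool", "kwargs": {"slide": [[-0.003,0,0.002],[0,0,0],[0,0,0]], "spin": [0,0,0], "grip": 0.55}}

```text
clock: 21.0
tool_pos: [0.4685, 0.2146, 0.0891]
tool_rot: [0.033, 0.999, -0.0, -0.0]
ft_force: [0.2, -0.6, -1.2]
finger_gap: 0.0485
finger_force: 65.9
```

Emit:
{"fn": "servo_tool", "kwargs": {"slide": [[0,0,0],[0,0,0]], "spin": [0,0], "grip": 0.48}}

```text
clock: 21.25
tool_pos: [0.4685, 0.2148, 0.0893]
tool_rot: [0.033, 0.999, 0.0, -0.0]
ft_force: [-0.6, 0.5, -1.0]
finger_gap: 0.0486
finger_force: 65.9
```

Emit:
{"fn": "servo_tool", "kwargs": {"slide": [[0,0,0],[0,0,0]], "spin": [0,0], "grip": 0.455}}

```text
clock: 21.5
tool_pos: [0.4685, 0.2147, 0.0893]
tool_rot: [0.033, 0.999, 0.0, 0.0]
ft_force: [-0.4, -0.2, -1.4]
finger_gap: 0.0482
finger_force: 65.9
```

Emit:
{"fn": "servo_tool", "kwargs": {"slide": [[0,0,0],[0,0,0]], "spin": [0,0], "grip": 0.442}}

```text
clock: 21.75
tool_pos: [0.4684, 0.2147, 0.0893]
tool_rot: [0.033, 0.999, 0.0, -0.0]
ft_force: [0.3, -0.6, -1.0]
finger_gap: 0.0485
finger_force: 65.9
```

Emit:
{"fn": "servo_tool", "kwargs": {"slide": [[0,0,0],[0,0,0]], "spin": [0,0], "grip": 0.437}}

```text
clock: 22.0
tool_pos: [0.4684, 0.2147, 0.0893]
tool_rot: [0.033, 0.999, 0.0, -0.0]
ft_force: [-0.3, 0.3, -0.9]
finger_gap: 0.0487
finger_force: 65.9
```

Emit:
{"fn": "servo_tool", "kwargs": {"slide": [[0,0,0.003],[0,0,0.003],[0,0,0.002],[0,0,0.002],[0,0,0]], "spin": [0,0,0,0,0]}}

```text
clock: 22.62
tool_pos: [0.4677, 0.215, 0.0808]
tool_rot: [0.033, 0.999, -0.0, -0.001]
ft_force: [-8.0, -1.4, 18.3]
finger_gap: 0.0484
finger_force: 68.6
```

```bash
python3 tilt.py t4|tail -4
```

```text
240 100.5
255 100.5
270 99.5
285 98.5
```

Emit:
{"fn": "servo_tool", "kwargs": {"slide": [[0,0,0.002],[0,0,0.002],[0,0,0.001],[0,0,0.001],[0,0,0]], "spin": [0,0,0,0,0]}}

```text
clock: 23.3
tool_pos: [0.4655, 0.2157, 0.0746]
tool_rot: [0.032, 0.999, -0.0, -0.002]
ft_force: [-12.8, -0.3, 22.8]
finger_gap: 0.0485
finger_force: 72.2
```

```bash
python3 tilt.py t5|tail -4
```

```text
240 107.5
255 104.5
270 102.5
285 107.5
```

Emit:
{"fn": "servo_tool", "kwargs": {"slide": [[0,0,0.002],[0,0,0.002],[0,0,0],[0,0,-0.01],[0,0,-0.015],[0,0,0]], "spin": [0,0,0,0,0,0], "grip": 1}}

```text
clock: 24.1
tool_pos: [0.47, 0.2151, 0.0957]
tool_rot: [0.033, 0.999, 0.001, 0.002]
ft_force: [-0.1, 0.2, -2.1]
finger_gap: 0.0484
finger_force: 70.5
```

```bash
python3 tilt.py t6|tail -4;  python3 - <<'E'
from h import *
for n in('lift','t6'):
    i,a=load(n);g=cv2.GaussianBlur(cv2.cvtColor(a,cv2.COLOR_BGR2GRAY),(3,3),0).astype(int)
    for r in(112,122,132):
        d=g[r,2:]-g[r,:-2];print(n,r,[(j+1,int(d[j])) for j in range(140,380) if abs(d[j])>18 and abs(d[j])==abs(d[max(0,j-3):j+4]).max()])
    for u in(252,300,314):
        d=g[2:,u]-g[:-2,u];print('col',u,[(j+1,int(d[j])) for j in range(80,290) if abs(d[j])>8 and abs(d[j])==abs(d[j-3:j+4]).max()])
E
```

```text
240 109.5
255 97.5
270 110.5
285 110.5
lift 112 [(169, -116), (228, 62), (332, -85)]
lift 122 [(171, -95), (229, 62), (331, -81)]
lift 132 [(173, -114), (234, 56), (331, -81)]
col 252 [(94, 65), (143, -30), (163, -39), (200, 17), (226, -9), (269, -32)]
col 300 [(93, 70), (141, -32), (142, -32), (198, 38), (222, -43), (232, -36), (246, 14), (248, 14), (249, 14), (263, -29)]
col 314 [(93, 70), (223, -33), (229, -27), (243, 30), (266, 9), (273, -71)]
t6 112 [(182, 85), (324, -91)]
t6 122 [(182, 102), (324, -93)]
t6 132 [(182, 106), (325, -93)]
col 252 [(99, 50), (111, 87), (151, -35), (195, -61), (206, 21), (234, -18), (285, 71), (290, 56)]
col 300 [(101, 50), (105, -43), (110, 101), (151, -38), (205, 33), (221, -75), (232, -57), (240, 44), (241, 44), (260, -63), (280, 49), (285, 46)]
col 314 [(81, 33), (85, -27), (89, -22), (110, 101), (233, -67), (243, 39), (266, 12), (273, -101)]
```

Run:
```python
from h import *
from scipy.optimize import least_squares
i,_=load('lift')
Rt=np.array(i["R"]).copy()
# camera in tool frame (fixed): from start
cam=np.array([.0782,.0009,-.123]);Rct=np.array([[.0002,1,-.0009],[-.9528,-.0001,-.3036],[-.3036,.0009,.9528]])
j=dict(i);j["R"]=Rct;j["t"]=-Rct@cam
def P(q,px,y,pz):
    th,dx,dz=q;c,s=np.cos(th),np.sin(th);x=.027-px;z=.0366-pz
    return [x*c-z*s+dx,y,z*c+x*s+dz]
def width(q,r):
    A,B=[proj(j,P(q,px,.045,.008))[0] for px in(-.055,-.02)];C,D=[proj(j,P(q,px,-.045,.008))[0] for px in(-.055,-.02)]
    f=lambda A,B:A[0]+(r-A[1])/(B[1]-A[1])*(B[0]-A[0]);return f(A,B)-f(C,D)
def res(v):
    q0=(v[0],v[1],v[2]);q=(v[3],v[4],v[5]);e=[]
    for Q,re,ra,rb,W in((q0,93.5,142,198.7,((112,163),(122,160),(132,158))),(q,110.5,151,205.5,((112,142),(122,142),(132,143)))):
        e+=[proj(j,P(Q,-.055,0,.008))[0,1]-re,proj(j,P(Q,v[6],0,.008))[0,1]-ra,proj(j,P(Q,v[7],0,.008))[0,1]-rb]
        e+=[(width(Q,r)-w)*.7 for r,w in W]
    return np.r_[e,v[0]/.02,v[2]/.002]
s=least_squares(res,[0,0,0,.2,0,0,-.03,.01]);v=s.x
print(np.round(v,4),np.round(s.fun,1))
q=v[3:6]
for n,a in(("tongue",(-.055,0,.004)),("plain bottom",(-.055,0,0)),("plain top",(-.055,0,.008)),("hend bottom",(.055,0,0)),("handle",(.027,0,.04)),("face under tip",(.027,0,.008))):print(n,np.round(P(q,*a),4))
```

```text
[ 0.0083  0.0038  0.0014  0.3922  0.0116 -0.0046 -0.0289  0.0053] [ 0.   0.  -0.1 -0.5  0.4  0.6 -0.  -0.1  0.1 -0.1  0.2 -0.2  0.4  0.7]
tongue [0.075  0.     0.0569]
plain bottom [0.0734 0.     0.0606]
plain top [0.0765 0.     0.0532]
hend bottom [-0.0282  0.      0.0185]
handle [ 0.0129  0.     -0.0077]
face under tip [0.0007 0.     0.0218]
```

The fit puts the tilt at 22.5°, with the tongue 75 mm toward the robot from the TCP and 57 mm below it. I'll go over the unit and lower the plain end into the recess just in front of the lip.

Emit:
{"fn": "servo_tool", "kwargs": {"slide": [[0,0,-0.035],[-0.015,0,0],[-0.04,0,0],[-0.04,0,0],[-0.04,0,0],[0,0,0.015],[0,0,0.015],[0,0,0],[0,0,0]], "spin": [0,0,0,0,0,0,0,0,0]}}

```text
clock: 25.28
tool_pos: [0.6024, 0.2062, 0.0991]
tool_rot: [0.033, 0.999, -0.0, -0.0]
ft_force: [-0.4, 0.0, -0.8]
finger_gap: 0.0485
finger_force: 70.5
```

Run:
```python
from h import *
from rig import arm
s=arm.read_state();print(s["tool_pos"],s["ft_force"])
i,a=snap(arm,'wrist','over')
# unit's predicted lip corners, to hold against the picture
o=np.array([.5618,.2087,0]);t=np.radians(-3.8);U=lambda x,y,z:o+[x*np.cos(t)-y*np.sin(t),x*np.sin(t)+y*np.cos(t),z]
for q in((-.068,-.059,.04),(-.068,.059,.04),(-.068,-.059,.05),(-.068,.059,.05),(-.04,.059,.05),(-.04,-.059,.05)):print(q,proj(i,U(*q)).round(1))
g=cv2.GaussianBlur(cv2.cvtColor(a,cv2.COLOR_BGR2GRAY),(3,3),0).astype(int)
for r in(70,80,90,100,110,120,130,140):
    d=g[r,2:]-g[r,:-2];print(r,[(j+1,int(d[j])) for j in range(90,430) if abs(d[j])>18 and abs(d[j])==abs(d[max(0,j-3):j+4]).max()])
for u in(200,230,255,280,310):
    d=g[2:,u]-g[:-2,u];print('c',u,[(j+1,int(d[j])) for j in range(20,200) if abs(d[j])>18 and abs(d[j])==abs(d[max(0,j-3):j+4]).max()])
```

```text
[0.60241234 0.20615428 0.09907044] [-0.44630595  0.03575406 -0.82217668]
(-0.068, -0.059, 0.04) [[157.6  55.6]]
(-0.068, 0.059, 0.04) [[348.1  55.8]]
(-0.068, -0.059, 0.05) [[151.6  52.3]]
(-0.068, 0.059, 0.05) [[353.9  52.6]]
(-0.04, 0.059, 0.05) [[348.7 103.2]]
(-0.04, -0.059, 0.05) [[156.9 103. ]]
70 [(154, 174), (167, -25), (350, -153)]
80 [(155, 159), (168, -19), (349, -158)]
90 [(156, 76), (160, 85), (169, -19), (348, -155)]
100 [(157, 77), (165, 89), (347, -152)]
110 [(163, 85), (181, 81), (193, -58), (199, -43), (306, -20), (311, 66), (323, -83), (329, 57), (341, -142)]
120 [(164, 82), (182, 22), (183, 22), (326, 72), (340, -135)]
130 [(165, 87), (181, -30), (187, 40), (325, 71), (339, -132)]
140 [(166, 85), (181, -31), (192, 49), (325, 70), (338, -132)]
c 200 [(53, 142), (67, -19), (68, -19), (103, -75), (141, -53)]
c 230 [(54, 132), (68, -22), (103, -77), (175, -19), (181, -37)]
c 255 [(54, 138), (68, -19), (103, -79), (151, -31), (196, -44)]
c 280 [(54, 129), (68, -19), (103, -76)]
c 310 [(55, 114), (103, -57)]
```

The picture agrees with the predicted lip edges within 1–2 px (rows 53 and 103, sides 154 and 350), so the unit pose is right. The plain end sits about 4 mm in front of the lip edge. Lowering it now.

Emit:
{"fn": "servo_tool", "kwargs": {"slide": [[0,0,0.004],[0,0,0.004],[0,0,0.003],[0,0,0.003],[0,0,0]], "spin": [0,0,0,0,0]}}

```text
clock: 25.95
tool_pos: [0.6038, 0.2057, 0.0859]
tool_rot: [0.033, 0.999, 0.0, 0.0]
ft_force: [0.1, -0.2, 5.0]
finger_gap: 0.0486
finger_force: 71.2
```

Emit:
{"fn": "servo_tool", "kwargs": {"slide": [[0,0,0.002],[0,0,0.002],[0,0,0]], "spin": [0,0,0]}}

```text
clock: 26.32
tool_pos: [0.6053, 0.2056, 0.083]
tool_rot: [0.034, 0.999, 0.0, 0.002]
ft_force: [1.8, -1.7, 8.5]
finger_gap: 0.0483
finger_force: 72.2
```

```bash
cat > pose.py <<'E'
# plate in grip from slot marks + side edges
from h import *
from rig import arm
import sys
s=arm.read_state();i,a=snap(arm,'wrist',sys.argv[1]);print(s["tool_pos"].round(4),s["ft_force"].round(1))
g=cv2.GaussianBlur(cv2.cvtColor(a,cv2.COLOR_BGR2GRAY),(3,3),0).astype(int)
for u in(252,275,300,302):
    d=g[2:,u]-g[:-2,u];print('c',u,[(j+1,int(d[j])) for j in range(90,300) if abs(d[j])>15 and abs(d[j])==abs(d[max(0,j-3):j+4]).max()])
for r in(115,125,135,145,175,195):
    d=g[r,2:]-g[r,:-2];print(r,[(j+1,int(d[j])) for j in range(140,380) if abs(d[j])>15 and abs(d[j])==abs(d[max(0,j-3):j+4]).max()])
E
python3 pose.py in1
```

```text
[0.6053 0.2056 0.083 ] [ 1.8 -1.7  8.5]
c 252 [(97, -62), (103, 59), (148, -21), (197, -29), (204, 17), (283, -33)]
c 275 [(97, -67), (98, -67), (106, -32), (208, -47), (283, -32)]
c 300 [(98, -69), (102, 59), (148, -30), (204, 26), (222, -58), (232, -36), (241, 22), (242, 22), (261, -39), (279, 32), (283, -54)]
c 302 [(98, -67), (102, 61), (148, -29), (204, 25), (222, -49), (235, -26), (243, 28), (260, -32)]
115 [(155, 85), (180, -57), (328, -22), (333, 66), (349, -143)]
125 [(156, 84), (176, 20), (182, 20), (332, 64), (348, -134)]
135 [(157, 84), (180, -47), (188, 52), (331, 64), (347, -124)]
145 [(158, 82), (181, -45), (209, 44), (325, -23), (333, 52), (345, -123)]
175 [(161, 85), (181, -34), (211, 16), (228, 36), (251, -23), (257, 24), (296, -27), (303, 29), (328, 65), (342, -142)]
195 [(163, 79), (181, -25), (205, -18), (212, 17), (252, 36), (257, 22), (296, -26), (303, 30), (327, 60), (340, -139)]
```

Emit:
{"fn": "servo_tool", "kwargs": {"slide": [[0.004,0,0],[0.004,0,0],[0.004,0,0],[0.004,0,0],[0,0,0]], "spin": [0,0,0,0,0]}}

```text
clock: 27.0
tool_pos: [0.5921, 0.207, 0.0844]
tool_rot: [0.034, 0.999, 0.001, 0.005]
ft_force: [5.8, -0.8, 8.3]
finger_gap: 0.0485
finger_force: 71.9
```

```bash
python3 pose.py in2
```

```text
[0.5921 0.207  0.0844] [ 5.8 -0.8  8.3]
c 252 [(120, -53), (149, -30), (192, -40), (284, -32)]
c 275 [(121, -45), (210, -56), (284, -31)]
c 300 [(121, -64), (149, -32), (204, 27), (224, -39), (232, -34), (241, 20), (260, -40), (284, -49)]
c 302 [(121, -64), (149, -28), (204, 26), (224, -61), (234, -27), (243, 27), (259, -28), (260, -28)]
115 [(148, 77), (171, 67), (353, -139)]
125 [(156, 88), (176, 17), (183, 18), (331, 70), (346, -145)]
135 [(157, 92), (176, 19), (181, -51), (189, 46), (325, -32), (330, 69), (345, -147)]
145 [(158, 94), (181, -51), (206, 54), (329, 71), (344, -149)]
175 [(161, 89), (181, -38), (205, -18), (212, 18), (229, 58), (251, -27), (257, 25), (296, -25), (303, 33), (327, 75), (341, -125)]
195 [(163, 90), (182, -28), (212, 20), (253, 25), (257, 21), (258, 21), (259, 21), (296, -27), (303, 29), (327, 67), (338, -134)]
```

The plain end has disappeared under the lip edge (row 121) with the plate still tilted. Now I lower the handle end.

Emit:
{"fn": "servo_tool", "kwargs": {"slide": [[0.001,0,0.003],[0,0,0.003],[0,0,0.003],[0,0,0.002],[0,0,0]], "spin": [0,0,0,0,0]}}

```text
clock: 27.68
tool_pos: [0.5966, 0.2062, 0.0762]
tool_rot: [0.035, 0.999, 0.002, 0.01]
ft_force: [13.0, -3.4, 15.5]
finger_gap: 0.0486
finger_force: 75.9
```

```bash
python3 pose.py in3 | grep -v c.252
```

```text
[0.5966 0.2062 0.0762] [13.  -3.4 15.5]
c 275 [(112, -40), (208, -52), (279, -29)]
c 300 [(113, -84), (142, -42), (202, 24), (222, -48), (232, -34), (242, 19), (263, -40)]
c 302 [(113, -73), (142, -19), (202, 26), (225, -57), (235, -25), (245, 23), (263, -28)]
115 [(150, 89), (171, 19), (180, 25), (209, -27), (213, 23), (249, -30), (258, 23), (294, -31), (303, 23), (331, -17), (339, 37), (348, 29), (353, -132)]
125 [(151, 91), (172, 20), (177, -41), (182, 45), (330, -20), (335, 57), (352, -144)]
135 [(152, 89), (173, 21), (178, -48), (201, 48), (329, -25), (335, 62), (351, -126)]
145 [(153, 87), (178, -46), (208, 51), (251, -31), (298, -35), (306, 23), (334, 62), (349, -128)]
175 [(157, 86), (180, -41), (204, -20), (211, 19), (228, 35), (232, 19), (251, -24), (258, 28), (298, -30), (305, 28), (331, 67), (346, -137)]
195 [(159, 90), (180, -40), (204, -16), (211, 19), (251, -18), (257, 71), (296, -31), (305, 26), (331, 52), (343, -129)]
```

Emit:
{"fn": "servo_tool", "kwargs": {"slide": [[-0.003,-0.001,0.002],[-0.001,-0.001,0.003],[0,0,0.003],[0,0,0.002],[0,0,0]], "spin": [0,0,0,0,0]}}

```text
clock: 28.35
tool_pos: [0.6004, 0.2055, 0.0679]
tool_rot: [0.034, 0.999, 0.003, 0.01]
ft_force: [7.4, -2.3, 25.7]
finger_gap: 0.0484
finger_force: 80.3
```

```bash
python3 pose.py in4 | grep -v c.252
```

```text
[0.6004 0.2055 0.0679] [ 7.4 -2.3 25.7]
c 275 [(105, -47), (210, -52), (275, -29)]
c 300 [(106, -68), (152, -51), (173, 22), (200, 31), (224, -59), (232, -35), (242, 17), (243, 17), (266, -40)]
c 302 [(106, -78), (141, -32), (200, 33), (224, -52), (235, -26), (247, 17), (265, -31)]
115 [(145, 92), (168, 17), (176, 38), (337, -60), (342, 50), (359, -137)]
125 [(146, 89), (168, 17), (174, -37), (334, -27), (341, 60), (358, -140)]
135 [(147, 90), (169, 17), (175, -48), (185, 45), (195, 31), (333, -27), (340, 60), (357, -124)]
145 [(148, 82), (170, 18), (176, -50), (201, -17), (207, 52), (249, -20), (258, 24), (259, 24), (301, -28), (309, 42), (333, -23), (339, 61), (355, -135)]
175 [(152, 92), (173, 19), (178, -47), (203, -17), (210, 19), (231, 48), (251, -26), (259, 40), (300, -30), (307, 34), (330, -23), (335, 62), (351, -125)]
195 [(154, 80), (179, -50), (203, -17), (204, -17), (210, 22), (251, 22), (258, 40), (297, -22), (307, 31), (333, 52), (349, -140)]
```

The plate's side gaps in the recess are even (6 px each side) and the view nearly matches the flat grasp. The last few millimetres down.

Emit:
{"fn": "servo_tool", "kwargs": {"slide": [[0,0,0.002],[0,0,0.002],[0,0,0.002],[0,0,0]], "spin": [0,0,0,0]}}

```text
clock: 28.9
tool_pos: [0.6005, 0.2055, 0.0676]
tool_rot: [0.034, 0.999, 0.003, 0.01]
ft_force: [-7.1, -8.3, 67.3]
finger_gap: 0.0485
finger_force: 84.8
```

```bash
python3 pose.py in5 | grep -v c.252
```

```text
[0.6005 0.2055 0.0676] [-7.1 -8.3 67.3]
c 275 [(105, -48), (210, -57), (275, -32)]
c 300 [(106, -74), (152, -52), (174, 22), (200, 33), (224, -58), (232, -40), (242, 18), (266, -43)]
c 302 [(106, -78), (141, -32), (200, 31), (223, -55), (235, -29), (247, 18), (248, 18), (266, -30)]
115 [(144, 83), (167, 17), (176, 32), (337, -59), (342, 62), (359, -134)]
125 [(146, 81), (168, 19), (174, -40), (180, 20), (334, -27), (341, 61), (358, -143)]
135 [(147, 93), (169, 18), (175, -52), (185, 40), (195, 32), (199, 44), (333, -28), (340, 61), (357, -135)]
145 [(148, 91), (170, 19), (176, -45), (201, -21), (207, 56), (249, -20), (258, 23), (259, 23), (301, -29), (309, 40), (333, -24), (339, 60), (355, -124)]
175 [(152, 87), (173, 21), (178, -44), (202, -16), (203, -16), (210, 20), (231, 51), (251, -27), (259, 40), (299, -29), (300, -29), (307, 33), (335, 60), (336, 60), (352, -122)]
195 [(154, 91), (179, -50), (203, -16), (210, 19), (251, 23), (258, 40), (297, -23), (307, 31), (333, 50), (349, -142)]
```

It's now hard against a stop (67 N, no more motion), so the plate is down. I'll relieve the load and then open.

Emit:
{"fn": "servo_tool", "kwargs": {"slide": [[0,0,-0.004],[0,0,-0.003],[0,0,0],[0,0,0]], "spin": [0,0,0,0]}}

```text
clock: 29.45
tool_pos: [0.6004, 0.2055, 0.068]
tool_rot: [0.034, 0.999, 0.003, 0.01]
ft_force: [11.9, -0.9, 19.8]
finger_gap: 0.0485
finger_force: 79.5
```

Emit:
{"fn": "servo_tool", "kwargs": {"slide": [[0,0,0],[0,0,0],[0,0,0],[0,0,0],[0,0,-0.02],[0,0,-0.04],[0,0,-0.04],[0,0,-0.04],[0,0,0],[0,0,0]], "spin": [0,0,0,0,0,0,0,0,0,0], "grip": 0}}

```text
clock: 30.7
tool_pos: [0.5899, 0.2046, 0.202]
tool_rot: [0.033, 0.999, 0.0, 0.0]
ft_force: [-0.8, 0.0, -0.4]
finger_gap: 0.0855
finger_force: 0.0
```

Run:
```python
from h import *
from rig import arm
s=arm.read_state();print(s["tool_pos"],s["ft_force"])
i,a=snap(arm,'wrist','done')
o=np.array([.5618,.2087,0]);t=np.radians(-3.8);U=lambda x,y,z:o+[x*np.cos(t)-y*np.sin(t),x*np.sin(t)+y*np.cos(t),z]
g=cv2.GaussianBlur(cv2.cvtColor(a,cv2.COLOR_BGR2GRAY),(3,3),0).astype(int)
for n,q in(("lip edge",(-.04,0,.05)),("handle near top",(.022,0,.07)),("handle far top",(.032,0,.07)),("h end top",(.055,0,.038)),("rim in",(.058,0,.04)),("rim out",(.068,0,.04)),("plate L",(0,-.045,.038)),("plate R",(0,.045,.038)),("rim L",(0,-.049,.04)),("rim R",(0,.049,.04)),("rimout L",(0,-.059,.04)),("rimout R",(0,.059,.04)),("plate R near",(-.03,.045,.038)),("handle R",(.027,.025,.07)),("handle L",(.027,-.025,.07))):print(n,proj(i,U(*q)).round(1))
for u in(255,285,300):
    d=g[2:,u]-g[:-2,u];print('c',u,[(j+1,int(d[j])) for j in range(60,340) if abs(d[j])>12 and abs(d[j])==abs(d[max(0,j-3):j+4]).max()])
r0=int(proj(i,U(0,0,.038))[0,1])
for r in(r0-10,r0):
    d=g[r,2:]-g[r,:-2];print(r,[(j+1,int(d[j])) for j in range(130,400) if abs(d[j])>12 and abs(d[j])==abs(d[max(0,j-3):j+4]).max()])
```

```text
[0.58988935 0.20461052 0.20197038] [-0.8158383   0.02565925 -0.41892938]
lip edge [[255.8 117.7]]
handle near top [[255.8 183. ]]
handle far top [[255.7 192.5]]
h end top [[255.6 203. ]]
rim in [[255.6 206.1]]
rim out [[255.6 214.2]]
plate L [[214.3 155.5]]
plate R [[297.  155.5]]
rim L [[210.3 155.8]]
rim R [[301.  155.8]]
rimout L [[201.  155.8]]
rimout R [[310.3 155.8]]
plate R near [[298.4 127.2]]
handle R [[280.7 187.8]]
handle L [[230.8 187.8]]
c 255 [(88, 162), (117, -76), (137, -27), (148, 17), (160, -16), (168, 34), (175, -49), (214, -63), (279, 112), (315, 29), (328, -152)]
c 285 [(88, 130), (118, -63), (136, -19), (141, -30), (165, 15), (181, -66), (207, 53), (214, -135), (276, 130), (309, -29), (323, -157)]
c 300 [(89, 159), (117, -47), (123, -57), (141, 24), (146, -14), (147, -14), (164, -17), (165, -17), (172, 34), (181, -73), (198, 13), (203, 61), (208, 24), (214, -152), (274, 122), (300, -28), (310, 30), (323, -157)]
145 [(136, -13), (200, 91), (215, -45), (223, 61), (228, -41), (232, 35), (254, -40), (258, 33), (280, -49), (285, 39), (301, 60), (310, -150)]
155 [(143, -16), (201, 91), (215, -53), (229, 35), (233, 47), (255, -31), (259, 45), (280, -30), (284, 32), (300, 82), (309, -155)]
```

Run:
```python
from h import *
i,a=load('done');g=cv2.GaussianBlur(cv2.cvtColor(a,cv2.COLOR_BGR2GRAY),(3,3),0).astype(int)
o=np.array([.5618,.2087,0]);t=np.radians(-3.8);U=lambda x,y,z:o+[x*np.cos(t)-y*np.sin(t),x*np.sin(t)+y*np.cos(t),z]
for th in(0,3,6):   # plain end on the ledge at x=-.055, handle end raised by th
    c,s=np.cos(np.radians(th)),np.sin(np.radians(th));P=lambda px,y,pz:U(-.055+(px+.055)*c-pz*s,y,.03+(px+.055)*s+pz*c)
    q=lambda *v:proj(i,P(*v))[0].round(1)
    print(th,"slot",q(-.0289,.025,.008)[1],q(.0053,.025,.008)[1],"hbase",q(.022,0,.008)[1],"htop near/far",q(.022,0,.04)[1],q(.032,0,.04)[1],"h w",q(.032,-.025,.04)[0],q(.032,.025,.04)[0],"end",q(.055,0,.008)[1],"plate w@end",q(.05,-.045,.008),q(.05,.045,.008))
for u in(240,257,283,290):print(u,g[115:218:2,u].tolist())
for r in(184,190,198):
    d=g[r,2:]-g[r,:-2];print(r,[(j+1,int(d[j])) for j in range(130,400) if abs(d[j])>10 and abs(d[j])==abs(d[max(0,j-3):j+4]).max()])
```

```text
0 slot 128.2 160.3 hbase 175.2 htop near/far 183.0 192.5 h w 231.0 280.5 end 203.0 plate w@end [216.3 198.9] [294.9 198.9]
3 slot 127.9 160.4 hbase 175.6 htop near/far 181.9 191.8 h w 230.5 281.0 end 204.3 plate w@end [215.6 200.1] [295.6 200.1]
6 slot 127.5 160.4 hbase 175.8 htop near/far 180.6 190.7 h w 230.1 281.5 end 205.4 plate w@end [214.9 201. ] [296.4 201. ]
240 [229, 182, 158, 166, 166, 165, 166, 167, 165, 165, 165, 165, 164, 165, 164, 165, 165, 165, 165, 165, 163, 164, 164, 165, 166, 139, 85, 88, 87, 88, 89, 87, 89, 87, 87, 76, 74, 76, 85, 93, 87, 83, 83, 86, 85, 86, 86, 86, 90, 106, 24, 24]
257 [233, 178, 135, 171, 168, 169, 168, 167, 167, 168, 166, 123, 124, 126, 127, 126, 126, 126, 125, 120, 118, 118, 117, 125, 125, 125, 126, 152, 165, 165, 156, 98, 84, 86, 87, 78, 75, 75, 84, 91, 88, 84, 82, 85, 85, 87, 87, 86, 86, 104, 44, 42]
283 [234, 209, 143, 173, 172, 171, 170, 171, 170, 170, 168, 123, 123, 125, 124, 123, 125, 125, 124, 125, 126, 122, 119, 119, 118, 121, 128, 146, 166, 165, 165, 166, 165, 105, 86, 87, 87, 88, 88, 86, 86, 85, 86, 85, 83, 95, 155, 162, 161, 191, 60, 41]
290 [235, 215, 169, 171, 171, 172, 170, 171, 169, 170, 169, 170, 171, 169, 170, 170, 169, 168, 167, 168, 168, 167, 168, 168, 167, 167, 166, 167, 166, 165, 165, 165, 164, 167, 141, 84, 87, 86, 87, 87, 84, 85, 87, 85, 86, 84, 121, 164, 159, 177, 65, 44]
184 [(161, -18), (202, 87), (216, -43), (297, 32), (302, 72), (307, -154)]
190 [(164, -18), (202, 87), (216, -46), (297, 34), (307, -132), (390, 44)]
198 [(169, -14), (203, 95), (216, -52), (297, 36), (306, -156), (375, 37)]
```

The measured rows show the plate about 9 mm too far from the robot. The handle base is at row 184.5 instead of 175, and the side face looks foreshortened. So the handle end is resting on the far rim with about 5° of tilt, and the plain end is only just under the lip. I'll close the fingers and push the far face of the handle toward the robot, so the plain end goes fully under and the handle end drops in.

Emit:
{"fn": "servo_tool", "kwargs": {"slide": [[-0.016,0.001,0],[-0.016,0.001,0],[0,0,0.03],[0,0,0.03],[0,0,0.03],[0,0,0.022],[0,0,0.012],[0,0,0],[0,0,0]], "spin": [0,0,0,0,0,0,0,0,0], "grip": 1}}

```text
clock: 31.88
tool_pos: [0.6227, 0.2047, 0.078]
tool_rot: [0.033, 0.999, 0.0, 0.001]
ft_force: [0.1, -0.3, 0.5]
finger_gap: 0.0
finger_force: 0.0
```

Emit:
{"fn": "servo_tool", "kwargs": {"slide": [[0,0,0.004],[0.003,0,0],[0.003,0,0],[0.002,0,0],[0.002,0,0],[0.002,0,0],[0,0,0]], "spin": [0,0,0,0,0,0,0]}}

```text
clock: 32.75
tool_pos: [0.61, 0.2053, 0.0733]
tool_rot: [0.033, 0.999, 0.0, -0.0]
ft_force: [-0.1, -0.5, 0.1]
finger_gap: -0.0
finger_force: 0.0
```

Emit:
{"fn": "servo_tool", "kwargs": {"slide": [[0.002,0,0],[0.001,0,0],[0.001,0,0],[0.001,0,0],[0,0,0]], "spin": [0,0,0,0,0]}}

```text
clock: 33.38
tool_pos: [0.605, 0.2057, 0.0733]
tool_rot: [0.033, 0.999, -0.0, -0.0]
ft_force: [-0.2, -0.1, -0.0]
finger_gap: 0.0004
finger_force: 0.0
```

```bash
cat > chk.py <<'E'
from h import *
from rig import arm
import sys
i,a=snap(arm,'wrist',sys.argv[1]);g=cv2.GaussianBlur(cv2.cvtColor(a,cv2.COLOR_BGR2GRAY),(3,3),0).astype(int)
o=np.array([.5618,.2087,0]);t=np.radians(-3.8);U=lambda x,y,z:o+[x*np.cos(t)-y*np.sin(t),x*np.sin(t)+y*np.cos(t),z]
for dx in(0,.003,.009):
    q=lambda x,y,z:proj(i,U(x+dx,y,z))[0].round(1)
    print(dx,"slot",q(-.0289,.0,.038),q(.0053,.0,.038),"hbase",q(.022,0,.038)[1],"htop",q(.022,0,.07)[1],q(.032,0,.07)[1],"end",q(.055,0,.038)[1],"hR",q(.032,.025,.07),"pL/R",q(0,-.045,.038),q(0,.045,.038))
print("lip",proj(i,U(-.04,0,.05))[0],"rim",proj(i,U(.058,0,.04))[0],proj(i,U(.068,0,.04))[0])
x=int(proj(i,U(0,.0,.038))[0,0])
k=proj(i,U(0,.0265,.038))[0,0]
for u in(x-14,x,x+1,int(k),int(k)+6):
    d=g[2:,u]-g[:-2,u];print('c',u,[(j+1,int(d[j])) for j in range(60,330) if abs(d[j])>10 and abs(d[j])==abs(d[max(0,j-3):j+4]).max()])
E
python3 chk.py p1
```

```text
0 slot [253.1 118.3] [253.2 176. ] hbase 201.6 htop 222.4 239.8 end 247.9 hR [300.1 239.7] pL/R [179.2 167.5] [327.1 167.6]
0.003 slot [253.1 123.7] [253.2 180.7] hbase 206.0 htop 227.7 244.8 end 251.9 hR [299.8 244.8] pL/R [179.6 172.4] [326.7 172.4]
0.009 slot [253.1 134.2] [253.2 190. ] hbase 214.8 htop 238.1 254.7 end 259.7 hR [299.3 254.7] pL/R [180.5 181.8] [325.9 181.8]
lip [252.94960824  96.98817064] rim [253.30763508 253.42225871] [253.32862634 266.42216595]
c 239 [(96, -50), (188, -51), (202, -11), (238, -35)]
c 253 [(97, -77), (118, -30), (175, 37), (196, -37), (237, -31), (328, -12)]
c 254 [(97, -77), (98, -77), (118, -30), (175, 35), (196, -58), (237, -39), (328, -13)]
c 296 [(98, -78), (146, -35), (175, 26), (211, -27), (221, 31), (236, -44), (246, 38), (255, 53), (265, -127)]
c 302 [(98, -83), (118, -34), (175, 31), (221, -58), (246, 37), (257, 73), (265, -134), (266, -134)]
```

The slot marks are now at rows 118 and 175, against 118.3 and 176.0 predicted for the seated pose. The plate has dropped in. I'll back off, rise and check once more.

Emit:
{"fn": "servo_tool", "kwargs": {"slide": [[-0.004,0,0],[-0.006,0,0],[0,0,-0.02],[0,0,-0.04],[0,0,-0.04],[0,0,-0.03],[0.02,0,0],[0,0,0],[0,0,0]], "spin": [0,0,0,0,0,0,0,0,0]}}

```text
clock: 34.55
tool_pos: [0.5956, 0.2062, 0.2039]
tool_rot: [0.033, 0.999, 0.0, 0.0]
ft_force: [0.5, 0.4, 0.6]
finger_gap: -0.0002
finger_force: 0.0
```

```bash
python3 chk.py p2
python3 - <<'E'
from h import *
i,a=load('p2');g=cv2.GaussianBlur(cv2.cvtColor(a,cv2.COLOR_BGR2GRAY),(3,3),0).astype(int)
print(g[110:225:1,240].tolist())
E
```

```text
0 slot [253.8 122.6] [253.9 154.9] hbase 169.8 htop 177.0 186.6 end 197.8 hR [278.6 186.6] pL/R [212.5 150. ] [295.2 150. ]
0.003 slot [253.8 125.5] [253.9 157.6] hbase 172.4 htop 179.9 189.4 end 200.3 hR [278.5 189.4] pL/R [212.6 152.8] [295.1 152.8]
0.009 slot [253.8 131.3] [253.9 163. ] hbase 177.6 htop 185.6 195.1 end 205.2 hR [278.3 195.1] pL/R [212.9 158.2] [294.8 158.2]
lip [253.79984115 111.78199619] rim [253.90501503 200.88633857] [253.91223187 209.0197097 ]
c 239 [(82, 145), (89, 12), (111, -59), (164, -64), (197, 43), (208, -90), (219, 16)]
c 253 [(82, 146), (89, 13), (111, -75), (122, -21), (132, -17), (144, 19), (154, 17), (170, -66), (197, 46), (209, -88), (216, 13), (302, 154), (310, 28), (328, -154)]
c 254 [(82, 144), (89, 11), (111, -72), (122, -33), (154, 31), (170, -65), (197, 45), (209, -88), (215, 12), (229, -11), (230, -11), (302, 151), (307, -26), (310, 26), (328, -154)]
c 278 [(82, 129), (112, -66), (138, -27), (154, 23), (175, -20), (178, 20), (185, -30), (197, 46), (202, 83), (209, -139)]
c 284 [(82, 124), (91, -12), (112, -72), (180, -58), (197, 44), (203, 82), (209, -152)]
[221, 190, 162, 161, 166, 166, 165, 164, 164, 164, 164, 164, 164, 164, 165, 164, 163, 162, 163, 164, 164, 164, 163, 163, 163, 162, 163, 163, 163, 163, 163, 163, 164, 163, 163, 163, 162, 162, 161, 161, 161, 162, 161, 160, 161, 161, 161, 160, 161, 161, 161, 161, 162, 161, 136, 95, 82, 86, 87, 85, 80, 75, 74, 75, 75, 76, 78, 82, 85, 88, 89, 88, 87, 85, 82, 80, 81, 84, 85, 84, 85, 86, 86, 87, 86, 83, 88, 111, 132, 131, 129, 134, 139, 141, 140, 139, 139, 138, 108, 53, 24, 26, 27, 24, 24, 25, 26, 27, 31, 40, 45, 46, 45, 46, 47]
```

All the measured rows match the seated, level pose: slots 122/154, handle base 170, handle top 177, end 197. The arm is clear of the plate, so I'm handing it in.

```bash
python3 -c "
from rig import arm
print(arm.sign_off())"
```

```text
the job is handed in; nothing more can be done
None
```

The cover plate is back in the filter unit, level in its seat by the last wrist-camera check, with its plain end under the lip; it is released and the job is handed in, result not reported.

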